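# Close the parts box and hold up the lathe's chuck guard

## Task

Before the small bench lathe is opened up, lower the clear lid of the open green parts box beside it until it is fully shut, guiding it down so that it does not slam, to keep chips out of the parts. Then take the lathe's sprung chuck guard by its black knob, swing it up and back on its rear hinge to 45 degrees from shut, and hold it there so that someone can change the work in the chuck: finish while still holding it, since it snaps shut when let go. Leave the brush, the loupe and the little tin that lie in front of the two where they are.

Things in the scene. Friction and masses are not known exactly. Their poses are not given: they have to be found in the camera images.
- parts_box: green compartment box, 104 (x) x 320 (y) x 51 mm with its lid shut, standing fixed on the bench; origin at the centre of its underside, x towards its hinged rear, z up. The lid turns about a line along y at x = +50, z = +24 mm. Box and lathe may stand either way round (left or right).
- parts_box_lid (a joint): angle of the clear, thinly green-edged lid in rad: 0 fully shut, 1.48 leaning back on its stop, where it stays by itself; brought forward below about 1.2 to 1.3 it falls shut freely. The shut lid's flat top is 40 mm above the bench, its front rim at x = -50 mm of the box.
- box_knob (a point): middle of the lid's black round knob (17 mm across, 11 mm proud of the lid's outer face), 5 mm above that face; lid shut: at (-5, 30, 45) mm of the box frame. Its z axis points out along the knob. Lid open: the knob points level to the rear, reached from above behind the lid, whose upper edge is 124 mm above the bench. Gripped across the box's y, it pivots between the fingers as the lid turns.
- bench_lathe: small grey bench lathe, 122 (x) x 226 (y) x 112 mm without the guard, fixed to the bench; origin at the centre of its underside, x to its rear, z up. Spindle along y, 84 mm above the bench; headstock at +y, tailstock at -y.
- chuck_guard (a joint): angle of the arched clear guard over the chuck in rad: 0 shut (down), 1.35 its stop; 45 degrees is 0.785. It turns about a line along the lathe's y at x = +40, z = +118 mm of the lathe frame, the front edge rising and going back. A spring and its weight close it: lifting takes about 2 to 4 N at the knob.
- guard_knob (a point): the guard's black knob, 18 mm across and 29 mm long, standing on the arch, leaning 30 degrees forward when shut; this point is on its axis, 20 mm above the arch, in its wide part. Guard shut: at (-34, -22, 143) mm of the lathe frame, 78 mm from the hinge line. Gripped from above across the lathe's y, it pivots between the fingers.
- bench_brush_mid (a point): middle of a thin brush, 137 mm long and 11 mm thick, lying loose in front of the lathe; leave it
- eye_loupe_2_mid (a point): middle of a black eye loupe, 42 mm wide and 35 mm high, standing loose in front of the parts box; leave it
- glass_tin_10_mid (a point): middle of a small round tin, 28 mm wide and 12 mm high, loose in front of the parts box; leave it

How it is judged:
By the outcome, as a careful person would: the job done as asked, in the order asked, and still so for the second after the job is handed in, while the arm keeps its last pose, push and grip.
It also fails if it takes over 48 s, if anything falls off the work surface, if the arm or the gripper's body presses on something with over 40 N, if the wrist force passes 120 N, or if a joint passes its speed limit or range.

## Robot

A 7-joint arm with a two-finger parallel gripper is mounted at the origin on a cart in front of the work surface, level with it; the furniture and walls round the work are solid. World frame = base frame: x ahead of the robot, y to its left, z up, the work surface at z = 0. Lengths are in m, angles in rad, forces in N, time in s.
With the tool pointing down it reaches from about 0.4 to 0.875 m from the base axis. Payload 6.5 kg.
Tool frame: the origin (TCP) lies at the very end of the fingers, on their centre line; the grasp point (between the pads) lies behind it (bot.grasp_offset is the x of the grasp point in the tool frame, in m); x points along the fingers, z is the direction in which the jaws open and shut, and the axes are right-handed (so a half turn about x gives the same grasp; the last joint's range is limited). The gripper opens to 85 mm and grips with 20 to 120 N. Pads are 22 mm wide; open, the fingers measure 114 mm over their backs; the gripper's body (76 mm by 85 mm) begins 54 mm behind the grasp point. The pads swing forward as they close: fully open they stand 13 mm farther back than shut.
Start: joints at [-1.223, 0.536, -0.004, 1.538, 0.003, 1.067, -0.071], TCP at [0.261, 0.595, 0.198] pointing down, gripper open.
Joint ranges: [-2.7, 2.7], [-0.37, 2.16], [-1.27, 1.26], [0.24, 2.4], [-1.31, 4.45], [0.19, 1.91], [-2.76, 2.76]. Speed limits (rad/s): [2.39, 2.39, 3.14, 3.14, 3.14, 3.14, 3.14].

## Interface

Orientations are given as a rotation vector (axis times angle).
In Python, from bench import bot, imaging, order, models gives the robot as it stands.
- The arm moves only by the tool step_arm, never from a script. Its argument "targets" is a list of rows, each a list of 6 numbers: the shift along the world's x, y, z in m, then the turn, a rotation vector about the world's x, y, z in rad. A call has 1 to 20 rows; each row is the pose to reach, as a shift and turn from the pose commanded when the call began; what a row does not reach only later rows make up. A row lasts 1/12 s, in which the tool goes at most 41.7 mm and 7.16 degrees, less where a joint would pass 70% of its speed; a pose out of reach is approached as far as the arm can. A call with a gripper value outside its range is refused whole. "fingers" is the opening, from 0 (shut) to 1 (fully open), set as the call begins (left out, the last holds). The fingers move at their own pace and stop on an object; the grip force is fixed at half the most. Time passes only in rows, so rows that repeat a pose let the fingers close. It gives the time, the measured TCP pose, the force and the opening at its end, in the units of the state.
- bot.get_obs(): the state, without advancing time (a new reading comes with each control period).
- imaging.snapshot(name): name is "scene" or "side" or "wrist"; returns (picture, depth): 400x640x3 uint8, blue, green, red; 400x640 float32, m along the optical axis (not along the pixel's ray), 0 where there is no reading.
- imaging.calibration(name): a dict with "camera_matrix" (3x3 intrinsics, pixels), "R" (3x3) and "t" (3): a world point X has camera coordinates R X + t; the wrist camera has in their place "T_tool_cam" (4x4, takes a point from camera to tool coordinates, whose origin is the TCP and whose axes are the tool frame's). Camera axes: x right, y down, z forward; pixel columns grow to the right and rows downward; lengths in m; the calibration is good to about 2 mm. A picture is of the moment at which its call begins: read the wrist's pose just before it. calibration takes no time and is no camera call.
- order.hand_in(): hands the job in, once; it reports no verdict.
Trained networks look in the newest picture that a camera, given by its name, has taken for a name from the list of things; names that differ only in an ending like _2 or _b are one class to them, and where a whole thing is asked for, a point or a joint stands for the part that bears it (a point fixed in the world has none). Each returns a list of dicts, best first, with "p" (0 to 1); they miss things now and then, are a little off and sometimes report something else, mostly with a low value. They report only what shows in the picture. A call takes as long as a camera call.
- models.regions_of(camera, label): "region" (400x640 bool, what is visible of it) and "uv" ([column, row] in pixels, amid what is visible of it).
The state is a dict: "t": time; "qpos": joint angles; "qvel": joint speeds; "joint_torque": joint torques, N m; "eef_pos": TCP position; "ee_rot": TCP orientation; "ft_force": force on the tool from outside, world axes, zero at the start; "moment": the same for the moment, N m; "grip_width": finger opening in m.
Only numpy, scipy, OpenCV 4.12 (cv2) and the standard library are available. Lean on these libraries where they do the work, as an engineer would, in place of code of your own. Each camera call takes 0.05 s, during which the arm holds its last target.

## Working session

There is one attempt and no reset: what is moved stays moved. The work goes in short steps, Python scripts to look and compute and a tool call to move; the robot and the scene stay as the last step left them, time stands still between calls to the robot, and variables do not carry over. Pictures are saved under pics/ and viewed, and the job is handed in when it is done.

Besides the shell and the picture viewer there is one more tool, called after "Request:" by a JSON object that holds its "name" and its "arguments". step_arm: Moves the arm, as the interface text tells. Its arguments: {"type":"object","properties":{"targets":{"type":"array","items":{"type":"array","items":{"type":"number"}}},"fingers":{"type":"number"}},"required":["targets"]}

```bash
mkdir -p pics; ls
python3 - <<'E'
from bench import bot, imaging, order, models
import cv2,numpy as np
o=bot.get_obs(); print({k:np.round(v,3) for k,v in o.items()}, bot.grasp_offset)
for n in ["scene","side"]:
    p,d=imaging.snapshot(n); cv2.imwrite(f"pics/{n}0.png",p); np.save(f"/tmp/{n}0.npy",d)
    c=imaging.calibration(n); print(n,np.round(c["camera_matrix"],1).tolist(),np.round(c["R"],3).tolist(),np.round(c["t"],3))
    print("cam pos",-c["R"].T@c["t"])
print(imaging.calibration("wrist"))
E
```

```text
pics
{'t': np.float64(0.0), 'qpos': array([-1.223,  0.537, -0.004,  1.539,  0.003,  1.067, -0.071]), 'qvel': array([ 0.   , -0.   ,  0.   , -0.   ,  0.   , -0.001, -0.001]), 'joint_torque': array([-0.0000e+00, -5.8340e+01,  1.0480e+00, -2.5911e+01,  1.2000e-02,
        9.0000e-03,  0.0000e+00]), 'eef_pos': array([0.261, 0.594, 0.197]), 'ee_rot': array([-0.9  ,  1.378,  0.899]), 'ft_force': array([-0.607, -0.381,  0.859]), 'moment': array([0.011, 0.016, 0.013]), 'grip_width': np.float64(0.085)} -0.0187
scene [[442.0, 0.0, 316.7], [0.0, 442.0, 199.7], [0.0, 0.0, 1.0]] [[0.481, -0.877, -0.015], [-0.388, -0.197, -0.901], [0.786, 0.439, -0.435]] [-0.279  0.284  0.727]
cam pos [-0.32704082 -0.50735353  0.56759741]
side [[509.8, 0.0, 322.4], [0.0, 509.8, 203.8], [0.0, 0.0, 1.0]] [[0.931, -0.366, -0.018], [-0.229, -0.542, -0.809], [0.286, 0.757, -0.588]] [-0.463  0.169  1.374]
cam pos [ 0.07598615 -1.1181922   0.93553711]
{'camera_matrix': array([[340.69162239,   0.        , 317.10619147],
       [  0.        , 340.69162239, 198.51783812],
       [  0.        ,   0.        ,   1.        ]]), 'T_tool_cam': array([[-5.15782056e-04, -3.16748130e-01,  9.48509545e-01,
        -1.75338766e-01],
       [-9.37527355e-04, -9.48509101e-01, -3.16748491e-01,
         8.22643957e-02],
       [ 9.99999428e-01, -1.05262683e-03,  1.92263937e-04,
         4.87555787e-04],
       [ 0.00000000e+00,  0.00000000e+00,  0.00000000e+00,
         1.00000000e+00]])}
```

View pics/scene0.png

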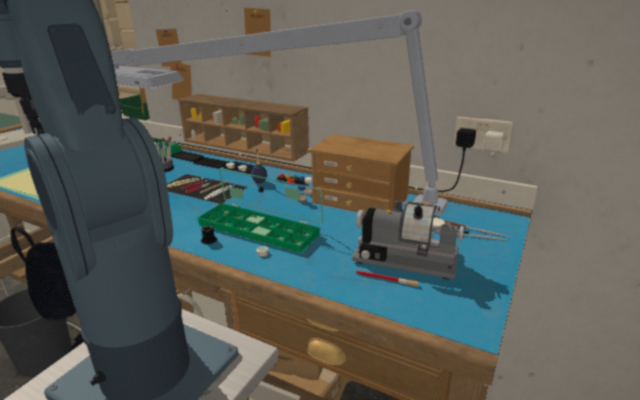

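View pics/side0.png

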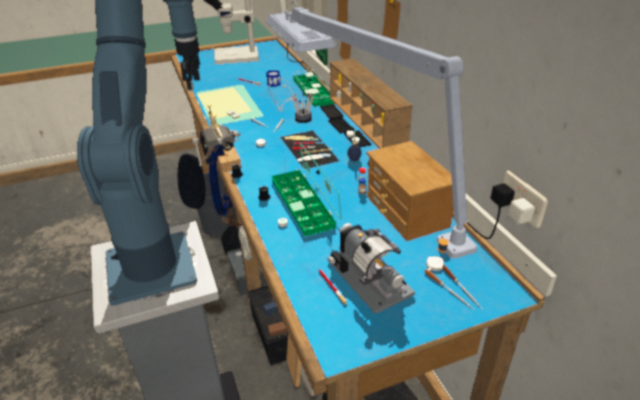

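```bash
cat > h.py <<'E'
from bench import bot, imaging, order, models
import cv2,numpy as np
from scipy.spatial.transform import Rotation as R
def camT(n,o=None):
    c=imaging.calibration(n);K=c["camera_matrix"]
    if n=="wrist":
        o=o or bot.get_obs();Rt=R.from_rotvec(o["ee_rot"]).as_matrix();T=c["T_tool_cam"]
        Rc=Rt@T[:3,:3];tc=Rt@T[:3,3]+o["eef_pos"]
        return K,Rc,tc
    return K,c["R"].T,-c["R"].T@c["t"]
def cloud(n,d,o=None):
    K,Rc,tc=camT(n,o);v,u=np.mgrid[:400,:640]
    P=np.stack([(u-K[0,2])/K[0,0]*d,(v-K[1,2])/K[1,1]*d,d],-1)
    return P@Rc.T+tc
def proj(n,X,o=None):
    K,Rc,tc=camT(n,o);x=(np.atleast_2d(X)-tc)@Rc
    return (x@K.T)[:,:2]/x[:,2:]
E
python3 - <<'E'
from h import *
for n in ["scene","side"]:
    p,d=imaging.snapshot(n); C=cloud(n,d); np.savez(f"/tmp/{n}.npz",p=p,C=C,d=d)
    for l in ["parts_box","parts_box_lid","box_knob","bench_lathe","chuck_guard","guard_knob","bench_brush_mid","eye_loupe_2_mid","glass_tin_10_mid"]:
        for i,r in enumerate(models.regions_of(n,l)[:2]):
            m=r["region"]&(d>0); q=C[m]
            np.save(f"/tmp/{n}_{l}_{i}.npy",r["region"])
            print(n,l,round(r["p"],2),np.round(r["uv"]),m.sum(),np.round(np.median(q,0),3) if len(q) else "",np.round(np.percentile(q,[2,98],axis=0),3).tolist() if len(q) else "")
E
```

```text
scene parts_box 0.89 [263. 228.] 3378 [0.475 0.106 0.014] [[0.423, -0.038, 0.001], [0.536, 0.275, 0.099]]
scene parts_box_lid 0.67 [290. 192.] 405 [0.534 0.062 0.08 ] [[0.529, -0.039, 0.001], [0.651, 0.296, 0.113]]
scene box_knob 0.74 [285. 194.] 294 [0.533 0.061 0.084] [[0.53, -0.038, 0.043], [0.54, 0.25, 0.111]]
scene bench_lathe 0.67 [408. 235.] 6160 [ 0.492 -0.274  0.059] [[0.45, -0.374, 0.008], [0.572, -0.161, 0.133]]
scene bench_lathe 0.27 [262. 252.] 98 [0.381 0.038 0.012] [[0.372, 0.027, 0.002], [0.397, 0.052, 0.014]]
scene chuck_guard 0.64 [417. 224.] 1270 [ 0.489 -0.291  0.115] [[0.475, -0.322, 0.074], [0.567, -0.249, 0.149]]
scene guard_knob 0.71 [414. 220.] 1217 [ 0.489 -0.291  0.116] [[0.475, -0.32, 0.077], [0.566, -0.253, 0.149]]
scene bench_brush_mid 0.67 [393. 277.] 186 [ 0.421 -0.27   0.008] [[0.412, -0.318, 0.004], [0.429, -0.202, 0.011]]
scene eye_loupe_2_mid 0.53 [207. 235.] 229 [0.365 0.187 0.02 ] [[0.355, 0.176, 0.002], [0.386, 0.21, 0.036]]
side parts_box 0.79 [303. 201.] 2293 [0.474 0.104 0.01 ] [[0.423, -0.041, -0.001], [0.533, 0.275, 0.027]]
side parts_box_l
[... 269 characters left out ...]
381, 0.012], [0.582, -0.169, 0.134]]
side chuck_guard 0.72 [372. 250.] 1004 [ 0.505 -0.294  0.123] [[0.475, -0.325, 0.076], [0.57, -0.239, 0.148]]
side guard_knob 0.61 [370. 249.] 962 [ 0.504 -0.294  0.124] [[0.475, -0.324, 0.078], [0.568, -0.255, 0.149]]
side bench_brush_mid 0.57 [306. 200.] 2366 [0.476 0.105 0.01 ] [[0.424, -0.041, -0.001], [0.536, 0.275, 0.085]]
side bench_brush_mid 0.43 [336. 288.] 124 [ 0.422 -0.277  0.008] [[0.413, -0.324, 0.004], [0.432, -0.204, 0.012]]
side eye_loupe_2_mid 0.43 [264. 191.] 138 [0.371 0.184 0.021] [[0.357, 0.173, 0.001], [0.388, 0.209, 0.036]]
side glass_tin_10_mid 0.21 [264. 194.] 100 [0.371 0.183 0.021] [[0.358, 0.174, 0.003], [0.384, 0.209, 0.036]]
```

Run:
```python
from h import *
A={n:np.load(f"/tmp/{n}.npz") for n in ["scene","side"]}
for n in A:
  for l,zr in [("parts_box",(0.006,0.04)),("bench_lathe",(0.006,0.04)),("bench_lathe",(0.04,0.16))]:
    C=A[n]["C"]; m=np.load(f"/tmp/{n}_{l}_0.npy")&(A[n]["d"]>0)
    m=cv2.erode(m.astype(np.uint8),np.ones((2,2)))>0
    q=C[m]; q=q[(q[:,2]>zr[0])&(q[:,2]<zr[1])]
    r=cv2.minAreaRect((q[:,:2]*1000).astype(np.float32)); print(n,l,zr,r)
  # guard knob top pts
  m=np.load(f"/tmp/{n}_guard_knob_0.npy"); C=A[n]["C"]; q=C[m&(C[...,2]>0.137)]
  dark=A[n]["p"].max(-1)<70
  q2=C[m&dark&(A[n]["d"]>0)]
  print("top",len(q),q.mean(0),np.ptp(q,axis=0)," dark",len(q2),q2.mean(0),q2.min(0),q2.max(0))
  # lid rear region: pts x .52-.6, z>.04
  q=C[(C[...,0]>.51)&(C[...,0]<.60)&(C[...,1]>-.06)&(C[...,1]<.30)&(C[...,2]>.03)&(C[...,2]<.16)]
  print("lid",len(q),np.percentile(q,[0,5,50,95,100],axis=0).round(3).tolist())
s=A["scene"]["p"][150:300,180:520]; cv2.imwrite("pics/sc_crop.png",cv2.resize(s,None,fx=2.3,fy=2.3,interpolation=cv2.INTER_CUBIC))
s=A["side"]["p"][150:320,240:480]; cv2.imwrite("pics/si_crop.png",cv2.resize(s,None,fx=3.3,fy=3.3,interpolation=cv2.INTER_CUBIC))
```

```text
scene parts_box (0.006, 0.04) ((473.1258544921875, 118.580810546875), (105.99575805664062, 317.6711120605469), 0.5693602561950684)
scene bench_lathe (0.006, 0.04) ((599.6362915039062, -240.2895965576172), (314.4940185546875, 231.99581909179688), 17.333284378051758)
scene bench_lathe (0.04, 0.16) ((517.8095703125, -273.0606994628906), (103.44664001464844, 237.0452423095703), 16.301982879638672)
top 68 [ 0.43990241 -0.30448731  0.17111476] [0.82285722 0.22405578 0.43015636]  dark 165 [ 0.490395   -0.28343808  0.11854825] [ 0.47252949 -0.32362497  0.07374279] [ 0.56071161 -0.24553565  0.15272801]
lid 512 [[0.524, -0.042, 0.03], [0.528, -0.038, 0.045], [0.533, 0.075, 0.09], [0.538, 0.275, 0.125], [0.544, 0.278, 0.126]]
side parts_box (0.006, 0.04) ((473.174560546875, 116.80711364746094), (326.7124328613281, 105.11665344238281), 89.8660659790039)
side bench_lathe (0.006, 0.04) ((529.1923217773438, -267.83782958984375), (144.5957794189453, 226.54058837890625), 11.134434700012207)
side bench_lathe (0.04, 0.16) ((530.5145263671875, -274.68951416015625), (134.99221801757812, 238.0440216064453), 12.836054801940918)
top 54 [ 0.47531885 -0.32675024  0.17589889] [0.42418054 0.83381129 0.79851999]  dark 61 [ 0.49329315 -0.29776945  0.13831913] [ 0.48309335 -0.32479492  0.0805226 ] [ 0.56546264 -0.28438091  0.15261898]
lid 215 [[0.526, -0.045, 0.03], [0.528, -0.041, 0.036], [0.532, 0.087, 0.092], [0.539, 0.274, 0.126], [0.545, 0.278, 0.128]]
```

View pics/sc_crop.png

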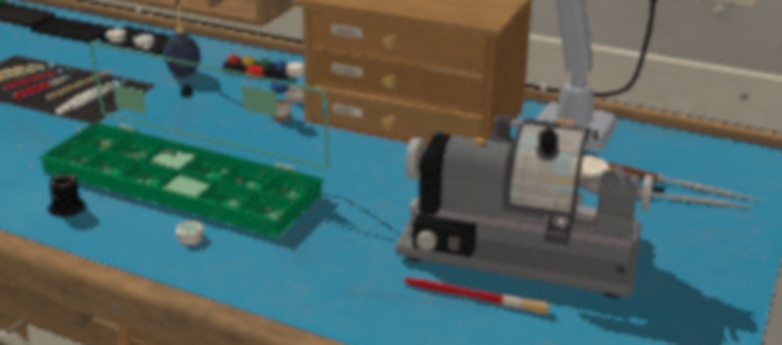

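View pics/si_crop.png

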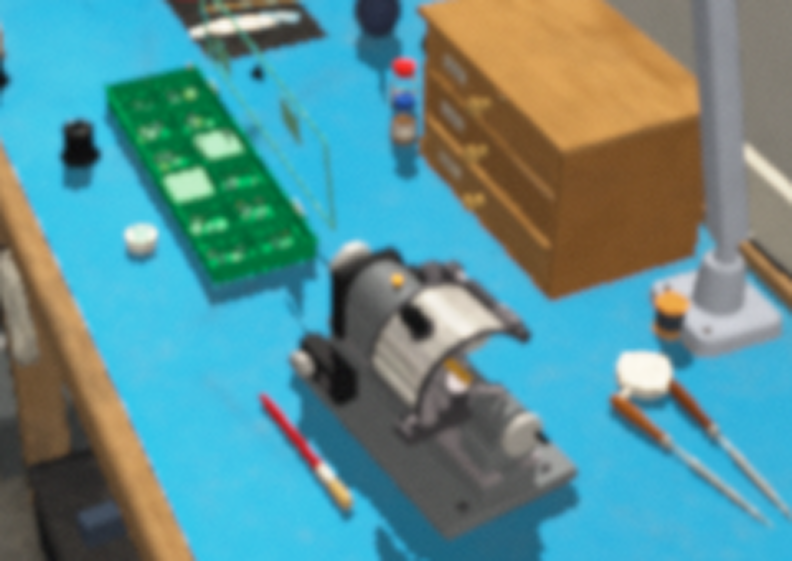

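Run:
```python
from h import *
A={n:np.load(f"/tmp/{n}.npz") for n in ["scene","side"]}
o=bot.get_obs(); print("tool axes cols\n",R.from_rotvec(o["ee_rot"]).as_matrix().round(3))
for n in A:
  C=A[n]["C"];d=A[n]["d"]
  # overhead obstacles in work area
  m=(d>0)&(C[...,2]>0.17)&(C[...,0]>0.3)&(C[...,0]<0.85)&(abs(C[...,1])<0.5)
  q=C[m]; print(n,"overhead",len(q))
  for y0 in np.arange(-.5,.5,.1):
    s=q[(q[:,1]>=y0)&(q[:,1]<y0+.1)]
    if len(s): print(round(y0,1),len(s),s.min(0).round(2),s.max(0).round(2))
  # lathe front base edge: per y-bin min x for z<0.04
  m=np.load(f"/tmp/{n}_bench_lathe_0.npy")&(d>0); q=C[m]; q=q[(q[:,2]>0.005)&(q[:,2]<0.03)&(q[:,0]<.56)]
  e=[]
  for y0 in np.arange(-.39,-.16,.01):
    s=q[(q[:,1]>=y0)&(q[:,1]<y0+.01)]
    if len(s)>4: e.append((y0+.005,np.percentile(s[:,0],10)))
  e=np.array(e); print(e.round(3).tolist());
```

```text
tool axes cols
 [[ 0.    -0.916  0.402]
 [ 0.     0.402  0.916]
 [-1.    -0.     0.   ]]
scene overhead 7855
-0.4 418 [ 0.84 -0.4   0.18] [ 0.85 -0.3   0.22]
-0.3 741 [ 0.76 -0.3   0.17] [ 0.85 -0.2   0.36]
-0.2 1779 [ 0.74 -0.2   0.21] [ 0.79 -0.1   0.52]
-0.1 824 [ 0.74 -0.1   0.44] [ 0.76 -0.    0.5 ]
-0.0 725 [0.74 0.   0.43] [0.76 0.1  0.49]
0.1 650 [0.73 0.1  0.18] [0.84 0.2  0.47]
0.2 1103 [0.73 0.2  0.17] [0.85 0.3  0.46]
0.3 862 [0.73 0.3  0.17] [0.85 0.4  0.45]
0.4 753 [0.72 0.4  0.17] [0.85 0.5  0.44]
[[-0.385, 0.48], [-0.375, 0.48], [-0.365, 0.478], [-0.355, 0.477], [-0.345, 0.475], [-0.335, 0.473], [-0.325, 0.471], [-0.315, 0.47], [-0.305, 0.468], [-0.295, 0.467], [-0.285, 0.465], [-0.275, 0.463], [-0.265, 0.462], [-0.255, 0.46], [-0.245, 0.459], [-0.235, 0.456], [-0.225, 0.454], [-0.215, 0.453], [-0.205, 0.451], [-0.195, 0.444], [-0.185, 0.447], [-0.175, 0.447], [-0.165, 0.446]]
side overhead 5952
-0.5 1 [ 0.85 -0.4   0.21] [ 0.85 -0.4   0.21]
-0.4 347 [ 0.84 -0.4   0.18] [ 0.85 -0.3   0.22]
-0.3 886 [ 0.76 -0.3   0.17] [ 0.85 -0.2   0.38]
-0.2 1485 [ 0.73 -0.2   0.17] [ 0.79 -0.1   0.52]
-0.1 528 [ 0.74 -0.1   0.44] [ 0.78 -0.    0.5 ]
-0.0 448 [0.68 0.   0.17] [0.82 0.1  0.49]
0.1 495 [0.74 0.1  0.17] [0.85 0.2  0.48]
0.2 736 [0.73 0.2  0.17] [0.85 0.3  0.46]
0.3 549 [0.73 0.3  0.17] [0.85 0.4  0.45]
0.4 477 [0.73 0.4  0.17] [0.85 0.5  0.44]
[[-0.385, 0.481], [-0.375, 0.487], [-0.365, 0.479], [-0.355, 0.477], [-0.345, 0.475], [-0.335, 0.473], [-0.325, 0.471], [-0.315, 0.469], [-0.305, 0.469], [-0.295, 0.466], [-0.285, 0.465], [-0.275, 0.463], [-0.265, 0.463], [-0.255, 0.461], [-0.245, 0.458], [-0.235, 0.458], [-0.225, 0.454], [-0.215, 0.452], [-0.205, 0.451], [-0.195, 0.443], [-0.185, 0.463], [-0.175, 0.446], [-0.165, 0.446]]
```

Request:
{"name": "step_arm", "arguments": {"targets": [[0.0, -0.03, 0.03, 0, 0, 0], [0.02, -0.06, 0.05, 0, 0, 0.05], [0.04, -0.09, 0.06, 0, 0, 0.1], [0.06, -0.12, 0.06, 0, 0, 0.15], [0.08, -0.15, 0.06, 0, 0, 0.2], [0.1, -0.18, 0.06, 0, 0, 0.25], [0.12, -0.21, 0.06, 0, 0, 0.3], [0.14, -0.245, 0.06, 0, 0, 0.35], [0.155, -0.28, 0.06, 0, 0, 0.413], [0.17, -0.315, 0.06, 0, 0, 0.413], [0.185, -0.35, 0.06, 0, 0, 0.413], [0.2, -0.38, 0.06, 0, 0, 0.413], [0.22, -0.41, 0.06, 0, 0, 0.413], [0.24, -0.446, 0.06, 0, 0, 0.413], [0.24, -0.446, 0.06, 0, 0, 0.413], [0.24, -0.446, 0.06, 0, 0, 0.413], [0.24, -0.446, 0.06, 0, 0, 0.413]], "fingers": 0.45}}

```text
t: 2.52
eef_pos: [0.5011, 0.1497, 0.2583]
ee_rot: [-1.208, 1.209, 1.209]
ft_force: [-0.4, 0.4, -0.2]
grip_width: 0.0386
```

Run:
```python
from h import *
o=bot.get_obs(); print(o["eef_pos"],o["qpos"].round(2)); print(R.from_rotvec(o["ee_rot"]).as_matrix().round(3))
p,d=imaging.snapshot("wrist"); C=cloud("wrist",d,o); np.savez("/tmp/w1.npz",p=p,C=C,d=d)
print("pred knob uv",proj("wrist",[[0.542,0.148,0.081]],o))
for l in ["box_knob","parts_box_lid"]:
    for r in models.regions_of("wrist",l)[:3]:
        q=C[r["region"]&(d>0)]; print(l,r["p"],r["uv"],len(q),np.median(q,0))
v=p.copy()
cv2.imwrite("pics/w1.png",v)
```

```text
[0.50108048 0.14971974 0.25827762] [-0.5   0.25  0.14  1.81 -0.04  1.08  1.23]
[[-0.    -1.     0.001]
 [ 0.001  0.001  1.   ]
 [-1.     0.     0.001]]
pred knob uv [[314.69525468 202.95777023]]
box_knob 0.82 [293.0, 206.6] 1948 [0.53253606 0.12389255 0.10200657]
parts_box_lid 0.6 [287.1, 203.7] 2554 [0.53295457 0.12042035 0.09333379]
```

View pics/w1.png

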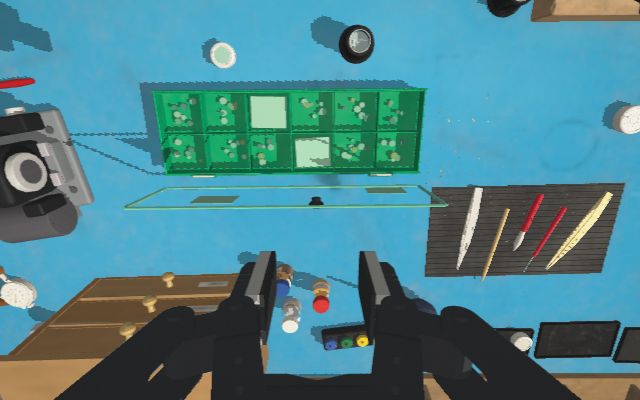

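Run:
```python
from h import *
a=np.load("/tmp/w1.npz");C,d,p=a["C"],a["d"],a["p"]
dark=(p.max(-1)<60); m=np.zeros_like(dark); m[192:212,303:330]=1; m&=dark
print("knob",m.sum(),np.argwhere(m).mean(0)[::-1],np.argwhere(m).min(0),np.argwhere(m).max(0)); q=C[m&(d>0)]; print(np.percentile(q,[5,50,95],axis=0).round(4))
# top edge of lid
for u in [160,220,260,380,420]:
  q=C[184:214,u-3:u+4].reshape(-1,3); q=q[(q[:,2]>.1)&(q[:,2]<.14)]; print(u,len(q),np.median(q,0).round(4) if len(q) else "")
q=C[255:330,270:360].reshape(-1,3); q=q[(q[:,2]>.01)&(q[:,2]<.12)&(q[:,0]>.54)]; print("bottles",q.min(0),q.max(0)); 
from scipy.stats import binned_statistic
# box top edges
q=C[85:180,150:430].reshape(-1,3); q=q[(q[:,2]>.015)&(q[:,2]<.05)]; r=cv2.minAreaRect((q[:,:2]*1000).astype(np.float32)); print(r)
```

```text
knob 76 [315.76315789 201.10526316] [197 309] [204 322]
[[0.5355 0.144  0.0787]
 [0.5392 0.1494 0.0846]
 [0.5415 0.1549 0.0872]]
160 21 [ 0.5316 -0.0013  0.1241]
220 44 [0.5314 0.0545 0.1109]
260 20 [0.5309 0.0954 0.1241]
380 21 [0.5302 0.2113 0.1242]
420 21 [0.5291 0.2499 0.1241]
bottles [0.66050228 0.09409689 0.01001346] [0.73977226 0.16900054 0.04981473]
((475.2889099121094, 119.42436218261719), (103.60016632080078, 318.2728576660156), 0.4513339400291443)
```

Request:
{"name": "step_arm", "arguments": {"targets": [[0.02, 0, -0.01, 0, 0, 0], [0.04, -0.001, -0.03, 0, 0, 0], [0.047, -0.001, -0.05, 0, 0, 0], [0.047, -0.001, -0.075, 0, 0, 0], [0.047, -0.001, -0.1, 0, 0, 0], [0.047, -0.001, -0.12, 0, 0, 0], [0.047, -0.001, -0.14, 0, 0, 0], [0.047, -0.001, -0.15, 0, 0, 0], [0.047, -0.001, -0.16, 0, 0, 0], [0.047, -0.001, -0.17, 0, 0, 0], [0.047, -0.001, -0.18, 0, 0, 0], [0.047, -0.001, -0.18, 0, 0, 0], [0.047, -0.001, -0.18, 0, 0, 0]]}}

```text
t: 3.75
eef_pos: [0.5483, 0.1482, 0.0782]
ee_rot: [-1.209, 1.21, 1.209]
ft_force: [0.3, -0.3, 1.0]
grip_width: 0.0387
```

```bash
cat > shot.py <<'E'
from h import *
import sys
n,f=sys.argv[1:3]
o=bot.get_obs(); p,d=imaging.snapshot(n); np.savez("/tmp/%s.npz"%f,p=p,d=d,C=cloud(n,d,o)); 
print({k:np.round(o[k],4).tolist() for k in ["t","eef_pos","ft_force","moment","grip_width"]})
if len(sys.argv)>3:
    a=list(map(int,sys.argv[3:7])); p=p[a[1]:a[3],a[0]:a[2]]; s=min(800/p.shape[1],600/p.shape[0]); p=cv2.resize(p,None,fx=s,fy=s,interpolation=cv2.INTER_CUBIC)
cv2.imwrite(f"pics/{f}.png",p)
E
python3 shot.py wrist w2
```

```text
{'t': 3.75, 'eef_pos': [0.5483, 0.1482, 0.0782], 'ft_force': [0.3027, -0.2939, 0.9531], 'moment': [0.0055, -0.0623, 0.0174], 'grip_width': 0.0387}
```

View pics/w2.png

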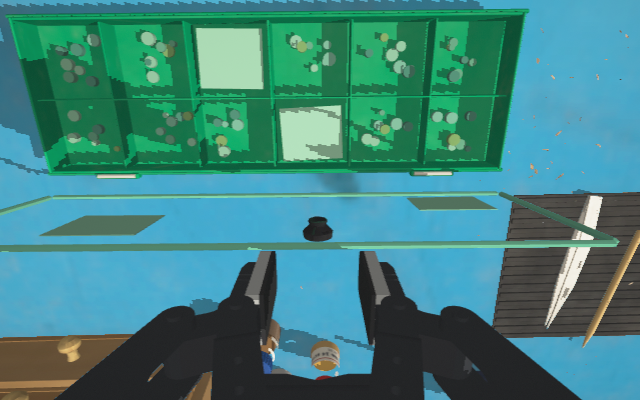

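Run:
```python
from h import *
a=np.load("/tmp/w2.npz");C,d,p=a["C"],a["d"],a["p"]
print(proj("wrist",[[.5373,.148+.0193,.0782],[.5373,.148-.0193,.0782],[.5593,.148+.0193,.0782],[.5403,.149,.081],[.5353,.149,.081],[.5463,.149,.081]]).round(1))
for uv in [(317,230),(317,236),(317,240),(317,222),(376,256),(265,256),(368,254),(272,254),(368,300)]: print(uv,C[uv[1],uv[0]].round(4))
s=p[190:330,220:420]; cv2.imwrite("pics/w2c.png",cv2.resize(s,None,fx=4,fy=4,interpolation=cv2.INTER_CUBIC))
```

```text
[[350.1 218.6]
 [280.6 218.7]
 [349.  254.1]
 [317.2 225.6]
 [317.2 217.1]
 [317.2 235.6]]
(317, 230) [0.54   0.1489 0.0862]
(317, 236) [0.5425 0.1489 0.0884]
(317, 240) [0.5445 0.1489 0.0889]
(317, 222) [0.5357 0.1489 0.0853]
(376, 256) [0.5369 0.1745 0.1212]
(265, 256) [0.537  0.1262 0.1208]
(368, 254) [0.5372 0.1713 0.1188]
(272, 254) [0.5367 0.1291 0.1196]
(368, 300) [0.5441 0.1683 0.1428]
```

View pics/w2c.png

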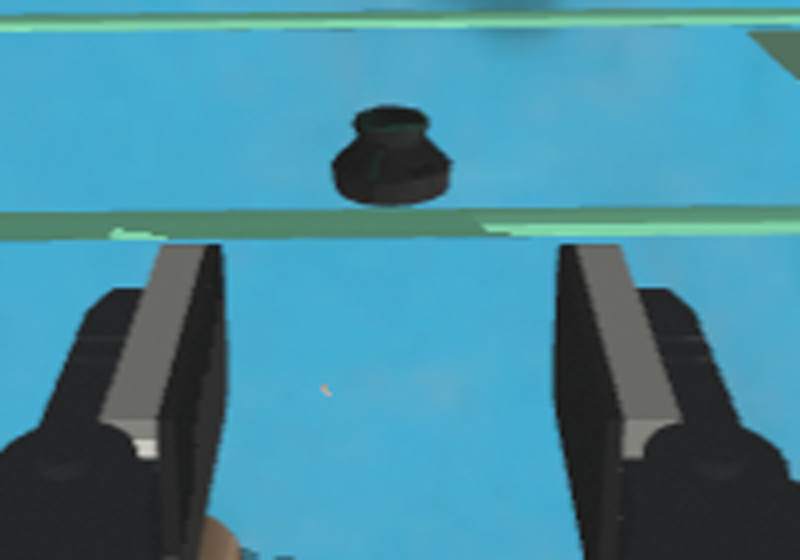

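```bash
python3 shot.py scene s3 230 120 350 240
python3 - <<'E'
from h import *
for f in ["scene","side"]:
  a=np.load(f"/tmp/{f}.npz");C,d=a["C"],a["d"]
  m=(d>0)&(np.hypot(C[...,0]-.261,C[...,1]-.594)<.08)&(C[...,2]>.1); q=C[m]
  print(f,len(q), np.sort(q[:,2])[:5] if len(q) else "")
a=np.load("/tmp/s3.npz");C,d=a["C"],a["d"]
m=(d>0)&(abs(C[...,0]-.548)<.02)&(abs(C[...,1]-.148)<.06)&(C[...,2]>.05);q=C[m]
for z in np.arange(.06,.2,.01):
  s=q[(q[:,2]>=z)&(q[:,2]<z+.01)]; print(z.round(2),len(s),s.min(0).round(3) if len(s) else "",s.max(0).round(3) if len(s) else "")
print(proj("scene",[[.5483,.148,.0782],[.5483,.148,.12]]))
E
```

```text
{'t': 3.8, 'eef_pos': [0.5488, 0.1482, 0.0787], 'ft_force': [0.3264, 0.9619, 1.0176], 'moment': [0.0246, -0.0043, 0.0812], 'grip_width': 0.038}
scene 1999 [0.24672771 0.24714415 0.24904324 0.24913105 0.24941305]
side 1919 [0.10142927 0.10335539 0.10444315 0.1077649  0.10811467]
0.06 0  
0.07 6 [0.53  0.144 0.072] [0.546 0.207 0.078]
0.08 23 [0.532 0.141 0.081] [0.546 0.157 0.09 ]
0.09 0  
0.1 0  
0.11 15 [0.534 0.123 0.113] [0.562 0.173 0.119]
0.12 85 [0.528 0.09  0.12 ] [0.557 0.197 0.13 ]
0.13 58 [0.535 0.115 0.13 ] [0.557 0.183 0.14 ]
0.14 59 [0.536 0.114 0.14 ] [0.557 0.183 0.15 ]
0.15 57 [0.533 0.112 0.15 ] [0.558 0.193 0.16 ]
0.16 115 [0.533 0.097 0.16 ] [0.563 0.203 0.17 ]
0.17 120 [0.529 0.095 0.17 ] [0.564 0.205 0.18 ]
0.18 141 [0.528 0.089 0.18 ] [0.565 0.207 0.19 ]
0.19 129 [0.529 0.088 0.19 ] [0.563 0.208 0.2  ]
0.2 116 [0.528 0.088 0.2  ] [0.553 0.208 0.21 ]
[[262.44786418 189.43590217]
 [261.36688008 175.06380127]]
```

View pics/s3.png

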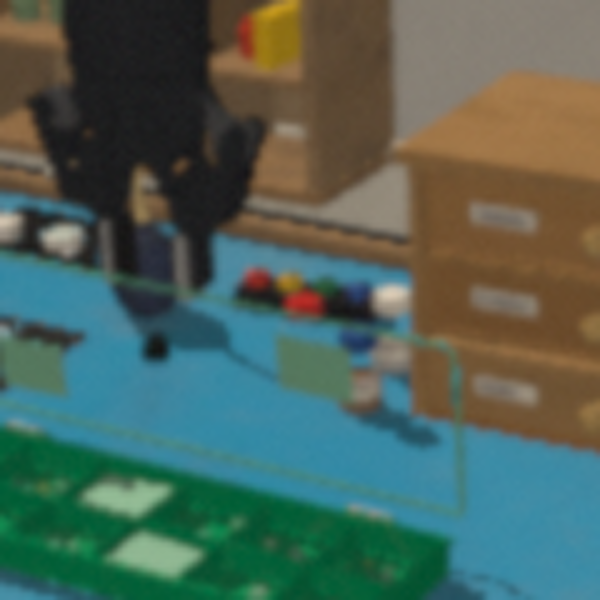

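Request:
{"name": "step_arm", "arguments": {"targets": [[0, 0, 0, 0, 0, 0], [0, 0, 0, 0, 0, 0], [0, 0, 0, 0, 0, 0], [0, 0, 0, 0, 0, 0], [0, 0, 0, 0, 0, 0]], "fingers": 0.0}}

```text
t: 4.27
eef_pos: [0.5485, 0.1482, 0.0785]
ee_rot: [-1.209, 1.209, 1.208]
ft_force: [-0.2, -0.6, -0.0]
grip_width: -0.0003
```

```bash
python3 shot.py wrist w4 220 180 420 330;python3 shot.py scene s4 230 120 350 240
```

```text
{'t': 4.2667, 'eef_pos': [0.5485, 0.1482, 0.0785], 'ft_force': [-0.2032, -0.5964, -0.0127], 'moment': [-0.0513, -0.033, 0.0261], 'grip_width': -0.0003}
{'t': 4.3167, 'eef_pos': [0.5484, 0.1481, 0.0784], 'ft_force': [-0.3005, -0.6275, 0.5509], 'moment': [-0.0359, -0.0274, -0.0424], 'grip_width': -0.0001}
```

View pics/w4.png

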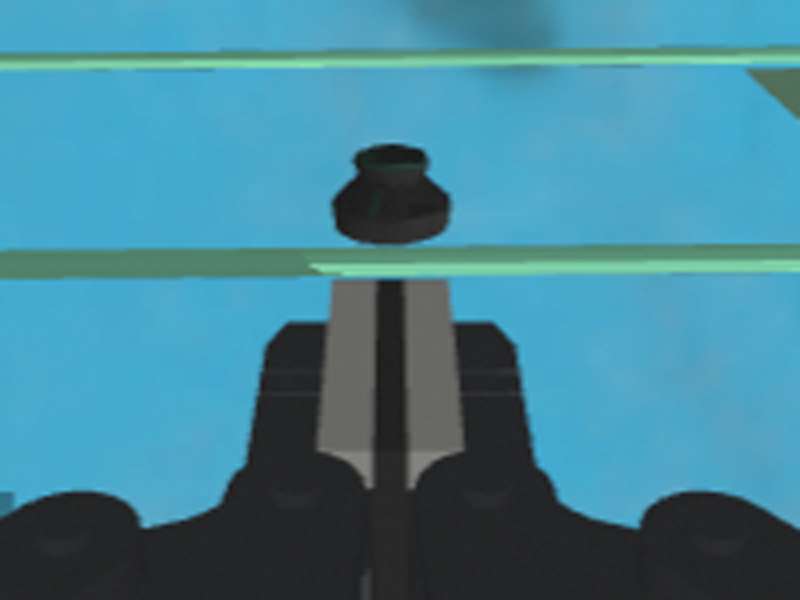

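View pics/s4.png

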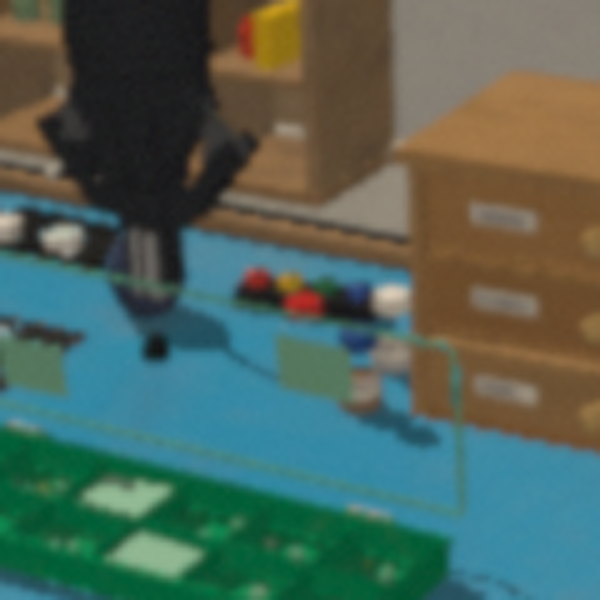

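Run:
```python
from h import *
a=np.load("/tmp/w4.npz");C,d,p=a["C"],a["d"],a["p"]
# full-res rows of tip: crop y 280/4+180=250
for r in range(246,300,4): print(r,C[r,307].round(4),C[r,330-3].round(4))
a=np.load("/tmp/s4.npz");C,d=a["C"],a["d"]
m=(d>0)&(abs(C[...,0]-.548)<.02)&(abs(C[...,1]-.148)<.015)&(C[...,2]>.1)&(C[...,2]<.15);q=C[m]; q=q[np.argsort(q[:,2])]; print(q[:12].round(4))
m=(d>0)&(abs(C[...,0]-.548)<.05)&(abs(C[...,1]-.148)<.1)&(C[...,2]>.1);q=C[m]
for z in np.arange(.11,.26,.01):
  s=q[(q[:,2]>=z)&(q[:,2]<z+.01)]; print(z.round(2),len(s),s.min(0).round(3) if len(s) else "",s.max(0).round(3) if len(s) else "")
a=np.load("/tmp/w4.npz");C=a["C"]
L=.039
def pose(th,t,o=.008,dd=.003):
  k=np.array([.5242-.055*np.cos(th)+.021*np.sin(th), .024+.055*np.sin(th)+.021*np.cos(th)])
  A=np.array([-np.sin(t),-np.cos(t)]);b=np.array([np.cos(t),-np.sin(t)])
  return k+(dd+L)*A+o*b
for th,t in [(1.48,0.2),(1.48,.15)]: print(th,t,pose(th,t).round(4))
```

```text
246 [0.5306 0.1447 0.1247] [0.5305 0.1531 0.1249]
250 [0.5376 0.1443 0.1147] [0.5369 0.1534 0.1161]
254 [0.5369 0.1445 0.1198] [0.5374 0.1533 0.1188]
258 [0.5369 0.1446 0.1233] [0.537  0.1531 0.1232]
262 [0.5367 0.1447 0.1273] [0.5373 0.1531 0.1262]
266 [0.5372 0.1447 0.1296] [0.5369 0.153  0.1302]
270 [0.5377 0.1448 0.1321] [0.5371 0.1529 0.133 ]
274 [0.5371 0.1449 0.136 ] [0.5373 0.1528 0.1358]
278 [0.5366 0.145  0.1398] [0.5372 0.1527 0.1389]
282 [0.5372 0.1451 0.1416] [0.5369 0.1526 0.1422]
286 [0.5377 0.1451 0.1436] [0.5369 0.1525 0.1448]
290 [0.5368 0.1452 0.1475] [0.5372 0.1525 0.1469]
294 [0.5379 0.1452 0.1484] [0.5381 0.1525 0.148 ]
298 [0.5358 0.1454 0.1538] [0.5355 0.1523 0.1543]
[[0.5478 0.143  0.1127]
 [0.539  0.1432 0.1131]
 [0.5396 0.1532 0.1139]
 [0.5442 0.1436 0.1139]
 [0.5582 0.1437 0.1144]
 [0.5396 0.1467 0.1151]
 [0.5374 0.1483 0.1156]
 [0.535  0.153  0.1156]
 [0.5397 0.1435 0.1157]
 [0.5403 0.1568 0.1158]
 [0.5384 0.1488 0.118 ]
 [0.5364 0.1505 0.1185]]
0.11 17 [0.529 0.052 0.111] [0.558 0.163 0.119]
0.12 102 [0.525 0.051 0.121] [0.553 0.246 0.13 ]
0.13 47 [0.533 0.134 0.13 ] [0.555 0.164 0.14 ]
0.14 36 [0.532 0.134 0.141] [0.553 0.161 0.15 ]
0.15 44 [0.533 0.12  0.15 ] [0.548 0.179 0.16 ]
0.16 100 [0.532 0.114 0.16 ] [0.559 0.188 0.17 ]
0.17 104 [0.529 0.104 0.17 ] [0.565 0.197 0.18 ]
0.18 125 [0.528 0.095 0.18 ] [0.561 0.205 0.19 ]
0.19 145 [0.527 0.088 0.19 ] [0.558 0.21  0.2  ]
0.2 153 [0.525 0.086 0.2  ] [0.56 0.21 0.21]
0.21 131 [0.525 0.099 0.21 ] [0.554 0.199 0.22 ]
0.22 114 [0.526 0.108 0.22 ] [0.557 0.19  0.23 ]
0.23 52 [0.516 0.11  0.23 ] [0.556 0.185 0.24 ]
0.24 108 [0.508 0.11  0.24 ] [0.568 0.171 0.25 ]
0.25 118 [0.506 0.111 0.25 ] [0.558 0.179 0.26 ]
0.26 117 [0.507 0.111 0.26 ] [0.562 0.174 0.27 ]
1.48 0.2 [0.5396 0.0379]
1.48 0.15 [0.5418 0.038 ]
```

Run:
```python
from h import *
a=np.load("/tmp/w1.npz");C,d,p=a["C"],a["d"],a["p"]
for r in range(240,262,2): print(r,C[r,268].round(4),C[r,272].round(4),C[r,366].round(4))
a=np.load("/tmp/w4.npz");C,d,p=a["C"],a["d"],a["p"]
print([C[r,307].round(4).tolist() for r in range(244,254)])
```

```text
240 [ 6.25e-01  8.19e-02 -2.00e-04] [ 6.251e-01  8.750e-02 -4.000e-04] [ 6.254e-01  2.191e-01 -3.000e-04]
242 [ 6.281e-01  8.180e-02 -1.000e-04] [ 0.6284  0.0873 -0.0008] [0.6276 0.2189 0.0015]
244 [ 6.314e-01  8.160e-02 -5.000e-04] [ 0.6315  0.0872 -0.0007] [6.314e-01 2.193e-01 1.000e-04]
246 [6.339e-01 8.160e-02 5.000e-04] [ 0.6347  0.087  -0.001 ] [ 0.635   0.2196 -0.0008]
248 [ 6.375e-01  8.130e-02 -4.000e-04] [ 6.376e-01  8.690e-02 -5.000e-04] [ 6.379e-01  2.196e-01 -5.000e-04]
250 [ 6.407e-01  8.110e-02 -4.000e-04] [ 0.6412  0.0866 -0.0014] [0.6404 0.2196 0.0007]
252 [0.4899 0.1285 0.2969] [0.4893 0.1305 0.2982] [0.4896 0.1722 0.2976]
254 [0.4895 0.1289 0.2995] [0.49   0.1305 0.2986] [0.4891 0.1717 0.3005]
256 [0.4895 0.1291 0.3013] [0.4901 0.1307 0.3003] [0.4899 0.1717 0.3008]
258 [0.4895 0.1294 0.3032] [0.4899 0.131  0.3025] [0.4896 0.1714 0.3032]
260 [0.4896 0.1296 0.3048] [0.4895 0.1313 0.3049] [0.4899 0.1712 0.3044]
[[0.5302, 0.1446, 0.1235], [0.5307, 0.1446, 0.1236], [0.5306, 0.1447, 0.1247], [0.5312, 0.1447, 0.1244], [0.5313, 0.1447, 0.125], [0.5953, 0.1406, 0.0001], [0.5376, 0.1443, 0.1147], [0.5367, 0.1444, 0.1173], [0.5369, 0.1444, 0.1178], [0.5366, 0.1445, 0.1194]]
```

Request:
{"name": "step_arm", "arguments": {"targets": [[0, 0.0007, 0.01, 0, 0.05, 0], [-0.002, 0.0007, 0.01, 0, 0.1, 0], [-0.005, 0.0007, 0.005, 0, 0.15, 0], [-0.008, 0.0007, 0, 0, 0.2, 0], [-0.0084, 0.0007, -0.008, 0, 0.2, 0], [-0.0084, 0.0007, -0.016, 0, 0.2, 0], [-0.0084, 0.0007, -0.024, 0, 0.2, 0], [-0.0084, 0.0007, -0.032, 0, 0.2, 0], [-0.0084, 0.0007, -0.0386, 0, 0.2, 0], [-0.0084, 0.0007, -0.0386, 0, 0.2, 0], [-0.0084, 0.0007, -0.0386, 0, 0.2, 0]], "fingers": 0.45}}

```text
t: 5.28
eef_pos: [0.5395, 0.1488, 0.0394]
ee_rot: [-1.107, 1.356, 1.355]
ft_force: [-0.9, 0.3, 0.1]
grip_width: 0.0382
```

```bash
python3 shot.py wrist w5 220 180 420 330; python3 -c "
import numpy as np
a=np.load('/tmp/w5.npz');C=a['C']
for u in (270,274,317):
  for r in range(220,280,6): print(u,r,C[r,u].round(4))"
```

```text
{'t': 5.2833, 'eef_pos': [0.5395, 0.1488, 0.0394], 'ft_force': [-0.8623, 0.3255, 0.1301], 'moment': [-0.0032, -0.237, 0.0148], 'grip_width': 0.0382}
270 220 [ 0.5368  0.1176 -0.0011]
270 226 [ 0.541   0.1175 -0.001 ]
270 232 [0.5386 0.1215 0.0282]
270 238 [ 5.492e-01  1.174e-01 -5.000e-04]
270 244 [5.532e-01 1.175e-01 4.000e-04]
270 250 [5.574e-01 1.174e-01 4.000e-04]
270 256 [0.537  0.1291 0.0833]
270 262 [0.538  0.1298 0.0887]
270 268 [0.5287 0.1349 0.1242]
270 274 [0.5308 0.1347 0.1237]
274 220 [0.5366 0.1204 0.    ]
274 226 [ 5.408e-01  1.203e-01 -4.000e-04]
274 232 [0.5388 0.1238 0.0275]
274 238 [ 5.492e-01  1.202e-01 -2.000e-04]
274 244 [ 5.534e-01  1.201e-01 -5.000e-04]
274 250 [ 0.5577  0.12   -0.0008]
274 256 [0.5378 0.1305 0.0805]
274 262 [0.54   0.1307 0.0823]
274 268 [0.5287 0.1361 0.1242]
274 274 [0.5304 0.1362 0.1249]
317 220 [ 0.5367  0.1496 -0.    ]
317 226 [5.408e-01 1.496e-01 1.000e-04]
317 232 [0.5388 0.1496 0.0276]
317 238 [ 5.493e-01  1.496e-01 -5.000e-04]
317 244 [5.533e-01 1.496e-01 1.000e-04]
317 250 [0.5354 0.1496 0.0796]
317 256 [0.5363 0.1496 0.0857]
317 262 [0.5388 0.1496 0.0861]
317 268 [0.5293 0.1496 0.1223]
317 274 [0.5304 0.1496 0.1249]
```

View pics/w5.png

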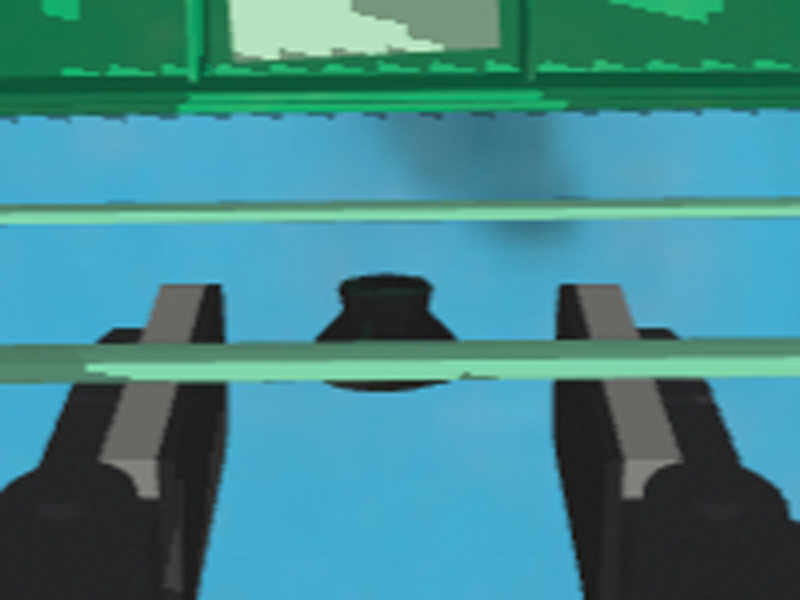

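Request:
{"name": "step_arm", "arguments": {"targets": [[0.001, 0.0004, -0.0015, 0, 0, 0], [0.001, 0.0004, -0.0015, 0, 0, 0], [0.001, 0.0004, -0.0015, 0, 0, 0], [0.001, 0.0004, -0.0015, 0, 0, 0], [0.001, 0.0004, -0.0015, 0, 0, 0], [0.001, 0.0004, -0.0015, 0, 0, 0]], "fingers": 0.0}}

```text
t: 5.83
eef_pos: [0.5415, 0.1484, 0.0386]
ee_rot: [-1.108, 1.356, 1.353]
ft_force: [-0.0, -4.1, 6.1]
grip_width: 0.0137
```

```bash
python3 shot.py wrist w6 220 180 420 330
python3 - <<'E'
from h import *
o=bot.get_obs()
H=np.array([.5242,.024])
def f(th,t,tcp0,th0=1.48,t0=.2):
  # keep knob fixed in tool frame
  k=lambda a: H+[-.055*np.cos(a)+.021*np.sin(a),.055*np.sin(a)+.021*np.cos(a)]
  v=tcp0-k(th0); A0=np.array([-np.sin(t0),-np.cos(t0)]);b0=np.array([np.cos(t0),-np.sin(t0)])
  A=np.array([-np.sin(t),-np.cos(t)]);b=np.array([np.cos(t),-np.sin(t)])
  return k(th)+A*(v@A0)+b*(v@b0)
tcp0=o["eef_pos"][[0,2]]
N=38
for i in range(N+1):
  s=i/N; th=1.48*(1-s); t=.2*(1-min(1,1.5*s))
  p=f(th,t,tcp0)-tcp0; print(i,round(th,2),p.round(4),round(t-.2,3), (f(th,t,tcp0)).round(4) if i in(0,N) else "")
E
```

```text
{'t': 5.8333, 'eef_pos': [0.5415, 0.1484, 0.0386], 'ft_force': [-0.0406, -4.1135, 6.1482], 'moment': [-0.9569, 0.0406, 0.3141], 'grip_width': 0.0137}
0 1.48 [0. 0.] 0.0 [0.5415 0.0386]
1 1.44 [-0.0019  0.0006] -0.008 
2 1.4 [-0.0038  0.0011] -0.016 
3 1.36 [-0.0057  0.0015] -0.024 
4 1.32 [-0.0077  0.0018] -0.032 
5 1.29 [-0.0096  0.0021] -0.039 
6 1.25 [-0.0116  0.0023] -0.047 
7 1.21 [-0.0135  0.0023] -0.055 
8 1.17 [-0.0155  0.0023] -0.063 
9 1.13 [-0.0175  0.0022] -0.071 
10 1.09 [-0.0194  0.002 ] -0.079 
11 1.05 [-0.0213  0.0018] -0.087 
12 1.01 [-0.0233  0.0014] -0.095 
13 0.97 [-0.0252  0.001 ] -0.103 
14 0.93 [-0.0271  0.0004] -0.111 
15 0.9 [-0.0289 -0.0002] -0.118 
16 0.86 [-0.0308 -0.0009] -0.126 
17 0.82 [-0.0326 -0.0016] -0.134 
18 0.78 [-0.0344 -0.0025] -0.142 
19 0.74 [-0.0361 -0.0034] -0.15 
20 0.7 [-0.0378 -0.0044] -0.158 
21 0.66 [-0.0395 -0.0055] -0.166 
22 0.62 [-0.0411 -0.0067] -0.174 
23 0.58 [-0.0427 -0.0079] -0.182 
24 0.55 [-0.0442 -0.0092] -0.189 
25 0.51 [-0.0456 -0.0106] -0.197 
26 0.47 [-0.0472 -0.012 ] -0.2 
27 0.43 [-0.0489 -0.0136] -0.2 
28 0.39 [-0.0505 -0.0153] -0.2 
29 0.35 [-0.052 -0.017] -0.2 
30 0.31 [-0.0535 -0.0187] -0.2 
31 0.27 [-0.0549 -0.0205] -0.2 
32 0.23 [-0.0562 -0.0224] -0.2 
33 0.19 [-0.0575 -0.0243] -0.2 
34 0.16 [-0.0587 -0.0263] -0.2 
35 0.12 [-0.0598 -0.0283] -0.2 
36 0.08 [-0.0608 -0.0304] -0.2 
37 0.04 [-0.0617 -0.0324] -0.2 
38 0.0 [-0.0626 -0.0346] -0.2 [0.4789 0.0041]
```

View pics/w6.png

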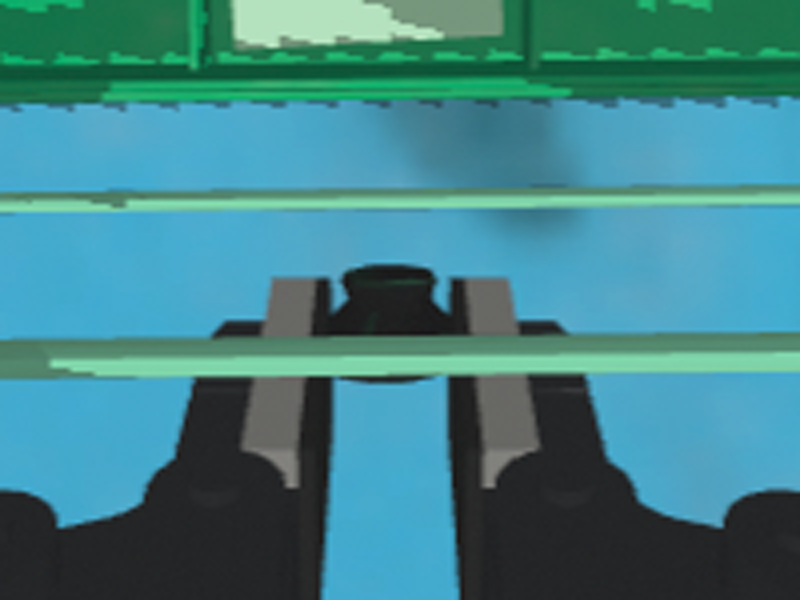

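```bash
python3 - <<'E'
from h import *
a=np.load('/tmp/w6.npz');C=a['C']
for u in (290,292,294,296,338,342):
  print(u,[C[r,u].round(4).tolist() for r in range(248,264,3)])
for r in range(246,278,3): print(r,C[r,317].round(4),C[r,307].round(4))
o=bot.get_obs()
for z in (.0786,.075): print(proj("wrist",[[.5377,.1484-.0069,z],[.5427,.1484-.0069,z]],o))
E
python3 shot.py scene s6 230 130 310 210
```

```text
290 [[0.558, 0.1306, -0.0001], [0.5381, 0.137, 0.0776], [0.5383, 0.1373, 0.0817], [0.5388, 0.1376, 0.0844], [0.5398, 0.1376, 0.0855], [0.5398, 0.138, 0.0897]]
292 [[0.558, 0.132, -0.0], [0.5378, 0.138, 0.0786], [0.5387, 0.1381, 0.0802], [0.5392, 0.1383, 0.0832], [0.54, 0.1384, 0.0847], [0.5402, 0.1387, 0.0884]]
294 [[0.5582, 0.1333, -0.001], [0.5376, 0.1389, 0.0792], [0.5387, 0.139, 0.0803], [0.5391, 0.1392, 0.0835], [0.54, 0.1393, 0.0848], [0.5402, 0.1395, 0.0885]]
296 [[0.558, 0.1347, -0.0002], [0.5377, 0.1398, 0.0791], [0.5385, 0.1399, 0.081], [0.539, 0.1401, 0.0838], [0.5396, 0.1402, 0.086], [0.5402, 0.1404, 0.0885]]
338 [[0.5581, 0.1634, -0.0003], [0.5381, 0.1586, 0.0776], [0.5385, 0.1584, 0.0811], [0.5391, 0.1582, 0.0835], [0.5396, 0.1581, 0.0864], [0.54, 0.1579, 0.089]]
342 [[0.5583, 0.1662, -0.001], [0.5378, 0.1603, 0.0788], [0.5383, 0.1601, 0.0819], [0.5393, 0.16, 0.0828], [0.5398, 0.1598, 0.0858], [0.5399, 0.1596, 0.0894]]
246 [0.4958 0.1493 0.2267] [5.565e-01 1.423e-01 3.000e-04]
249 [0.5357 0.1492 0.0831] [0.5357 0.1448 0.0828]
252 [0.5362 0.1492 0.0858] [0.537  0.1448 0.0829]
255 [0.5379 0.1492 0.0847] [0.5388 0.1448 0.0814]
258 [0.5392 0.1492 0.0845] [0.5393 0.1449 0.0844]
261 [0.5399 0.1492 0.0867] [0.5406 0.1449 0.0845]
264 [0.529  0.1492 0.1243] [0.5297 0.146  0.1222]
267 [0.5301 0.1492 0.124 ] [0.5302 0.1461 0.1237]
270 [0.531  0.1492 0.1241] [0.5309 0.1461 0.1243]
273 [0.5322 0.1492 0.1235] [0.5317 0.1461 0.1248]
276 [ 5.779e-01  1.490e-01 -3.000e-04] [ 0.5784  0.1421 -0.0015]
[[299.87393937 250.82740578]
 [299.96690003 261.68582497]]
[[300.27081092 248.65694937]
 [300.36008343 259.27570987]]
{'t': 5.8833, 'eef_pos': [0.5415, 0.1484, 0.0386], 'ft_force': [0.0526, -5.2406, 5.7957], 'moment': [-0.8758, -0.0445, 0.2559], 'grip_width': 0.0135}
```

View pics/s6.png

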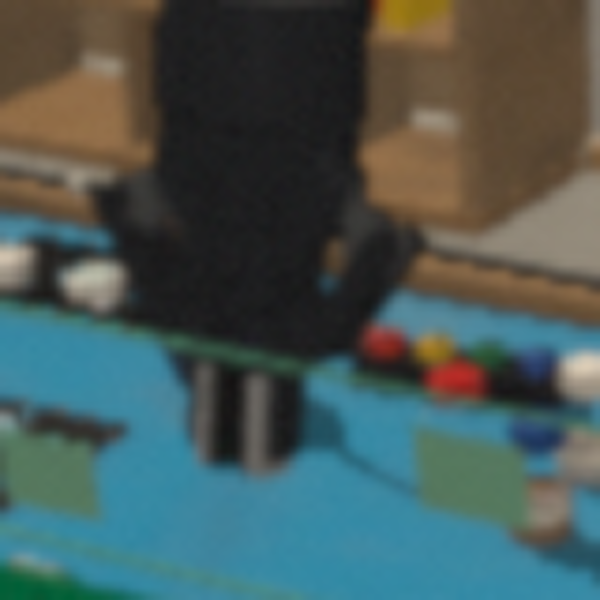

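Request:
{"name": "step_arm", "arguments": {"targets": [[-0.0019, 0, 0.0006, 0, -0.008, 0], [-0.0038, 0, 0.0011, 0, -0.016, 0], [-0.0057, 0, 0.0015, 0, -0.024, 0], [-0.0077, 0, 0.0018, 0, -0.032, 0], [-0.0096, 0, 0.0021, 0, -0.039, 0], [-0.0116, 0, 0.0023, 0, -0.047, 0], [-0.0135, 0, 0.0023, 0, -0.055, 0], [-0.0155, 0, 0.0023, 0, -0.063, 0], [-0.0175, 0, 0.0022, 0, -0.071, 0], [-0.0194, 0, 0.002, 0, -0.079, 0], [-0.0194, 0, 0.002, 0, -0.079, 0]]}}

```text
t: 6.85
eef_pos: [0.5245, 0.1483, 0.0419]
ee_rot: [-1.152, 1.294, 1.291]
ft_force: [3.4, -6.0, 11.9]
grip_width: 0.0136
```

```bash
python3 shot.py wrist w7; python3 shot.py scene s7 180 130 340 250
```

```text
{'t': 6.85, 'eef_pos': [0.5245, 0.1483, 0.0419], 'ft_force': [3.4166, -5.9555, 11.9149], 'moment': [-1.2095, -0.5473, 0.1645], 'grip_width': 0.0136}
{'t': 6.9, 'eef_pos': [0.5243, 0.1483, 0.0419], 'ft_force': [2.0168, -5.8802, 11.6078], 'moment': [-1.3178, -0.5242, 0.187], 'grip_width': 0.0132}
```

View pics/w7.png

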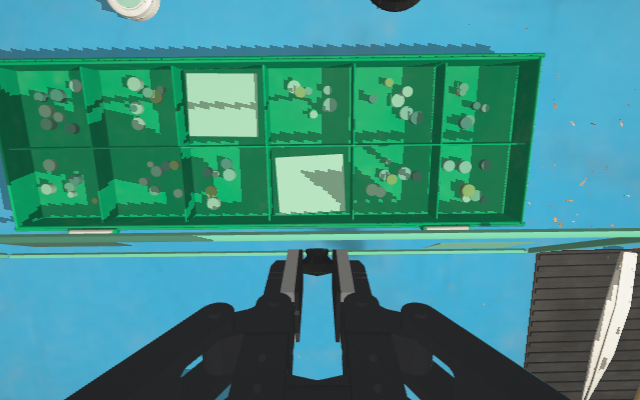

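View pics/s7.png

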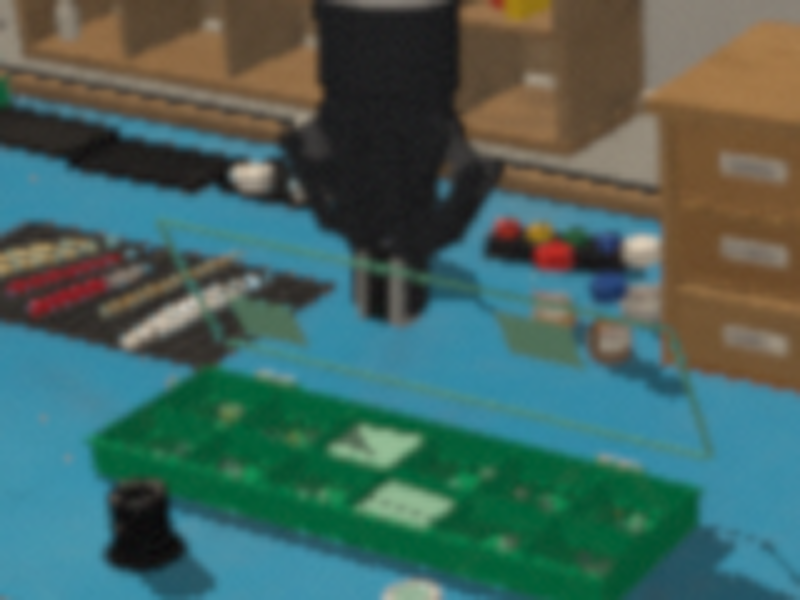

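Request:
{"name": "step_arm", "arguments": {"targets": [[-0.0019, -0.0005, 0.0006, 0, -0.008, 0], [-0.0039, -0.001, 0.0004, 0, -0.016, 0], [-0.0058, -0.001, 0.0, 0, -0.024, 0], [-0.0077, -0.001, -0.0006, 0, -0.032, 0], [-0.0095, -0.001, -0.0012, 0, -0.039, 0], [-0.0114, -0.001, -0.0019, 0, -0.047, 0], [-0.0132, -0.001, -0.0026, 0, -0.055, 0], [-0.015, -0.001, -0.0035, 0, -0.063, 0], [-0.0167, -0.001, -0.0044, 0, -0.071, 0], [-0.0184, -0.001, -0.0054, 0, -0.079, 0], [-0.0201, -0.001, -0.0065, 0, -0.087, 0], [-0.0217, -0.001, -0.0077, 0, -0.095, 0]]}}

```text
t: 7.95
eef_pos: [0.5001, 0.148, 0.0337]
ee_rot: [-1.196, 1.228, 1.227]
ft_force: [-3.3, -3.6, 13.9]
grip_width: 0.0136
```

```bash
python3 shot.py scene s8 180 130 340 250; python3 shot.py wrist w8
```

```text
{'t': 7.95, 'eef_pos': [0.5001, 0.148, 0.0337], 'ft_force': [-3.3383, -3.6085, 13.8935], 'moment': [-1.0658, 0.5123, 0.0496], 'grip_width': 0.0136}
{'t': 8.0, 'eef_pos': [0.4992, 0.148, 0.0332], 'ft_force': [-1.6936, -4.1918, 11.2214], 'moment': [-1.0396, 0.141, 0.009], 'grip_width': 0.0136}
```

View pics/w8.png

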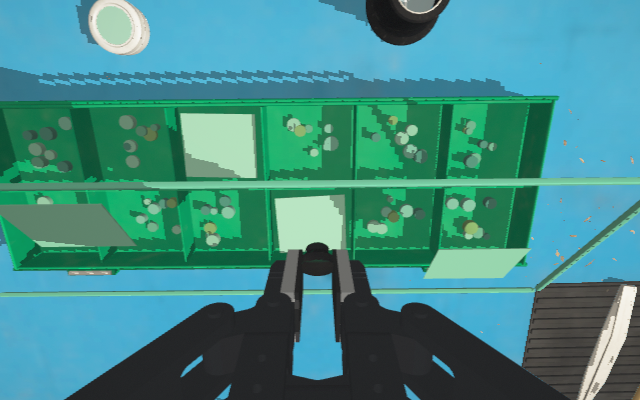

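View pics/s8.png

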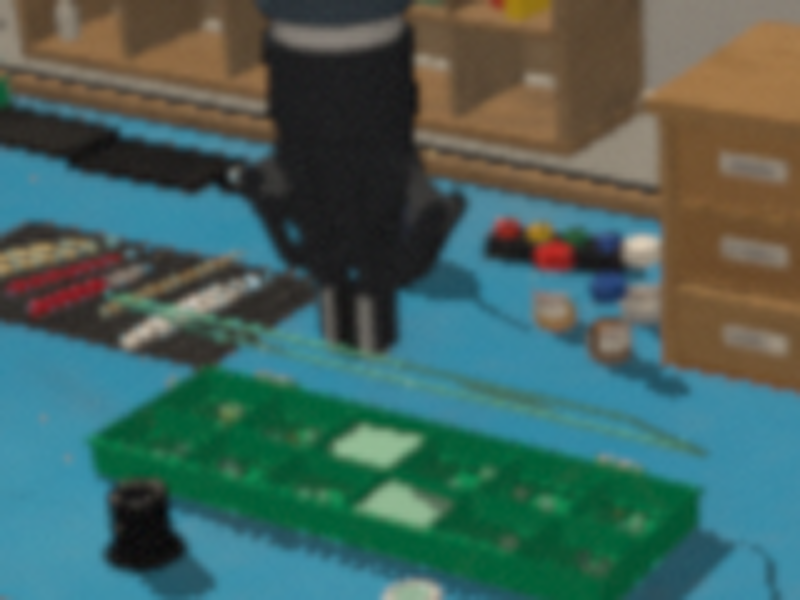

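Request:
{"name": "step_arm", "arguments": {"targets": [[-0.0016, 0, -0.0012, 0, -0.008, 0], [-0.0031, 0, -0.0025, 0, -0.015, 0], [-0.0045, 0, -0.0039, 0, -0.023, 0], [-0.0061, 0, -0.0053, 0, -0.026, 0], [-0.0078, 0, -0.0069, 0, -0.026, 0], [-0.0094, 0, -0.0086, 0, -0.026, 0], [-0.0109, 0, -0.0103, 0, -0.026, 0], [-0.0124, 0, -0.012, 0, -0.026, 0], [-0.0138, 0, -0.0138, 0, -0.026, 0], [-0.0151, 0, -0.0157, 0, -0.026, 0], [-0.0164, 0, -0.0176, 0, -0.026, 0], [-0.0176, 0, -0.0196, 0, -0.026, 0], [-0.0187, 0, -0.0216, 0, -0.026, 0], [-0.0197, 0, -0.0237, 0, -0.026, 0]]}}

```text
t: 9.22
eef_pos: [0.489, 0.1506, 0.0112]
ee_rot: [-1.212, 1.194, 1.198]
ft_force: [15.6, -0.7, 11.1]
grip_width: 0.0001
```

```bash
python3 shot.py wrist w9; python3 shot.py scene s9 180 130 340 250
```

```text
{'t': 9.2167, 'eef_pos': [0.489, 0.1506, 0.0112], 'ft_force': [15.5964, -0.714, 11.088], 'moment': [-0.3774, -3.421, 0.0605], 'grip_width': 0.0001}
{'t': 9.2667, 'eef_pos': [0.489, 0.1506, 0.0111], 'ft_force': [15.8718, -0.7986, 5.6533], 'moment': [-0.2038, -3.1921, 0.0051], 'grip_width': 0.0001}
```

View pics/w9.png

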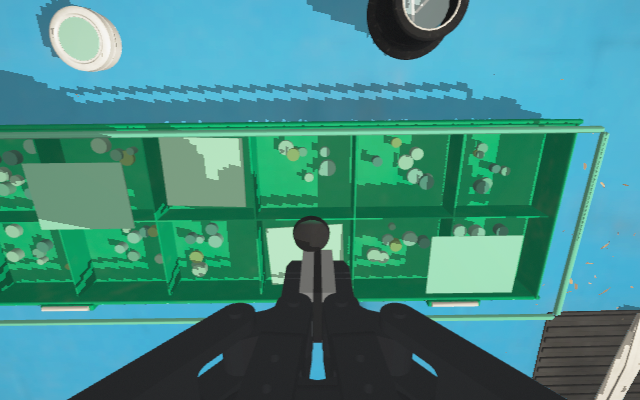

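View pics/s9.png

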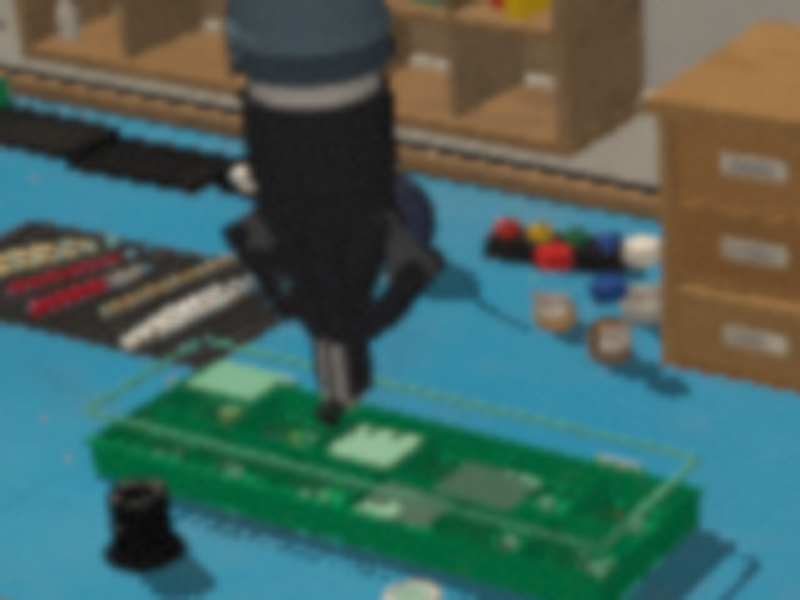

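Run:
```python
from h import *
for f in ["w9","s9"]:
  a=np.load(f'/tmp/{f}.npz');C=a['C']
  q=C.reshape(-1,3); q=q[(q[:,2]>.03)&(q[:,2]<.1)&(q[:,0]>.40)&(q[:,0]<.56)&(q[:,1]>-.06)&(q[:,1]<.30)]
  for x in np.arange(.40,.56,.01):
    s=q[(q[:,0]>=x)&(q[:,0]<x+.01)&(abs(q[:,1]-.148)>.06)]
    if len(s)>3: print(f,x.round(2),len(s),np.percentile(s[:,2],[10,50,90]).round(4))
a=np.load('/tmp/w9.npz');C=a['C'];print("knob",C[236,310],C[222,310],C[250,318],C[262,312])
```

```text
w9 0.42 2343 [0.0377 0.0389 0.0398]
w9 0.43 458 [0.0363 0.0378 0.0395]
w9 0.44 2326 [0.0361 0.0369 0.0381]
w9 0.45 2183 [0.0362 0.0369 0.038 ]
w9 0.46 2044 [0.0362 0.0369 0.038 ]
w9 0.47 1110 [0.0363 0.0371 0.0387]
w9 0.48 1743 [0.0363 0.0371 0.0381]
w9 0.49 1618 [0.0363 0.0371 0.038 ]
w9 0.5 1219 [0.0364 0.0371 0.0383]
w9 0.51 140 [0.0379 0.039  0.0398]
w9 0.52 1876 [0.0377 0.0388 0.0397]
s9 0.42 79 [0.038  0.0396 0.0409]
s9 0.43 12 [0.0382 0.039  0.0403]
s9 0.44 44 [0.0368 0.0381 0.0394]
s9 0.45 48 [0.0366 0.0381 0.0396]
s9 0.46 35 [0.0368 0.0381 0.0398]
s9 0.47 28 [0.0368 0.0378 0.0401]
s9 0.48 34 [0.0372 0.0383 0.0394]
s9 0.49 31 [0.0375 0.0383 0.04  ]
s9 0.5 24 [0.0372 0.0386 0.0396]
s9 0.51 18 [0.0387 0.0398 0.0412]
s9 0.52 53 [0.0381 0.0396 0.0407]
knob [0.46870249 0.14809174 0.05083096] [0.46277089 0.14812455 0.0492447 ] [0.47661759 0.15157653 0.04881095] [0.47656172 0.14897589 0.05945895]
```

Request:
{"name": "step_arm", "arguments": {"targets": [[0.006, 0, 0.002, 0, 0, 0], [0.01, 0, 0.02, 0, 0, 0], [0.01, 0, 0.05, 0, 0, 0], [0.01, 0, 0.085, 0, 0, 0], [0.01, 0, 0.12, 0, 0, 0], [0.01, -0.02, 0.15, 0, 0, 0], [0.005, -0.06, 0.17, 0, 0, 0.03], [0.0, -0.1, 0.18, 0, 0, 0.06], [0.0, -0.14, 0.18, 0, 0, 0.09], [-0.005, -0.18, 0.18, 0, 0, 0.12], [-0.01, -0.22, 0.18, 0, 0, 0.15], [-0.01, -0.26, 0.18, 0, 0, 0.164], [-0.01, -0.3, 0.18, 0, 0, 0.164], [-0.01, -0.34, 0.18, 0, 0, 0.164], [-0.01, -0.38, 0.18, 0, 0, 0.164], [-0.01, -0.42, 0.18, 0, 0, 0.164], [-0.01, -0.44, 0.18, 0, 0, 0.164], [-0.01, -0.44, 0.18, 0, 0, 0.164], [-0.01, -0.44, 0.18, 0, 0, 0.164]], "fingers": 0.0}}

```text
t: 10.9
eef_pos: [0.4696, -0.2913, 0.188]
ee_rot: [-1.326, 1.128, 1.329]
ft_force: [0.4, 0.7, 0.6]
grip_width: 0.0
```

```bash
python3 shot.py scene s10 180 130 480 330; python3 shot.py wrist w10
python3 - <<'E'
from h import *
o=bot.get_obs(); print(o["ee_rot"],R.from_rotvec(o["ee_rot"]).as_matrix().round(3)); print(o["qpos"].round(2))
a=np.load('/tmp/w10.npz');C,d=a["C"],a["d"]
for r in models.regions_of("wrist","guard_knob")[:2]:
  q=C[r["region"]&(d>0)];print(r["p"],r["uv"],np.median(q,0))
E
```

```text
{'t': 10.9, 'eef_pos': [0.4696, -0.2913, 0.188], 'ft_force': [0.4012, 0.73, 0.5943], 'moment': [0.0564, -0.0011, 0.0373], 'grip_width': 0.0}
{'t': 10.95, 'eef_pos': [0.4701, -0.2898, 0.188], 'ft_force': [-0.5316, 0.1223, -0.3519], 'moment': [-0.0224, 0.0079, -0.0191], 'grip_width': 0.0003}
[-1.32796453  1.12505501  1.33156648] [[-0.001 -0.986 -0.165]
 [ 0.002 -0.165  0.986]
 [-1.     0.     0.002]]
[ 0.22  0.39  0.33  1.82 -0.15  0.95  2.35]
0.86 [305.6, 228.9] [ 0.49247439 -0.29597866  0.12019752]
```

View pics/w10.png

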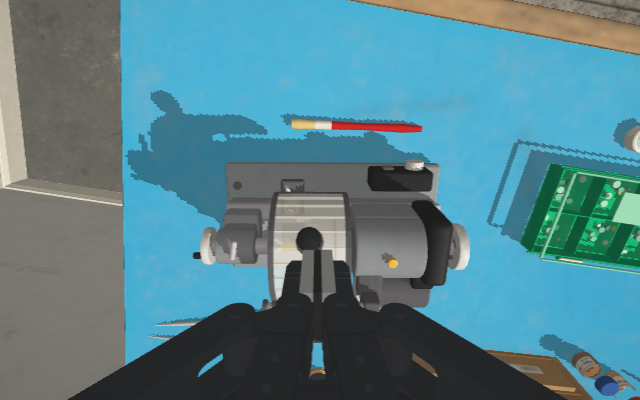

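View pics/s10.png

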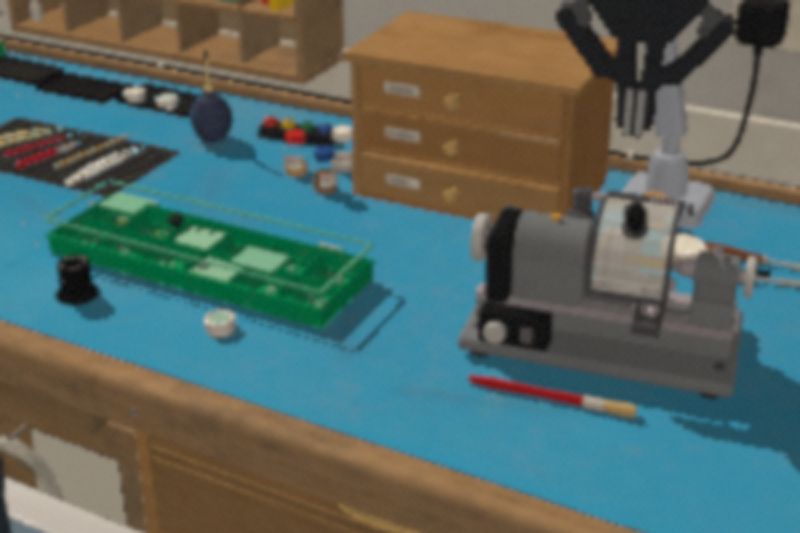

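Run:
```python
from h import *
a=np.load('/tmp/w10.npz');C,d,p=a["C"],a["d"],a["p"]
m=np.zeros(d.shape,bool); m[222:258,292:326]=1; m&=(p.max(-1)<70)&(C[...,2]>.125)&(C[...,2]<.175)
q=C[m]; print(len(q),np.percentile(q,[2,50,98],axis=0).round(4), q[q[:,2]>.146].mean(0))
# base front edge yaw
m=np.zeros(d.shape,bool); m[155:200,225:365]=1; q=C[m&(C[...,2]>.008)&(C[...,2]<.035)]
e=np.array([(y,np.percentile(q[abs(q[:,1]-y)<.005,0],3)) for y in np.arange(-.36,-.23,.01) if (abs(q[:,1]-y)<.005).sum()>5]); print(e.round(4).tolist()); print(np.polyfit(e[:,0],e[:,1],1))
# base ends
m=np.zeros(d.shape,bool); m[160:195,222:240]=1; q=C[m&(C[...,2]>.008)&(C[...,2]<.03)]; print("tail",q[:,1].min())
for n in ["scene","side"]:
  b=np.load(f"/tmp/{n}.npz"); Cb=b["C"]; mk=np.load(f"/tmp/{n}_guard_knob_0.npy"); mm=mk&(b["p"].max(-1)<75)&(Cb[...,2]>.135)&(Cb[...,2]<.16)&(abs(Cb[...,0]-.49)<.03)
  q=Cb[mm]; print(n,len(q),np.percentile(q,[2,50,98],axis=0).round(4))
s=p[200:280,260:370]; cv2.imwrite("pics/w10c.png",cv2.resize(s,None,fx=6,fy=6,interpolation=cv2.INTER_CUBIC))
```

```text
479 [[ 0.4837 -0.2994  0.1304]
 [ 0.4898 -0.2917  0.1489]
 [ 0.5027 -0.2835  0.1523]] [ 0.49055092 -0.29121346  0.14930957]
[[-0.36, 0.4769], [-0.35, 0.4756], [-0.34, 0.4737], [-0.33, 0.4721], [-0.32, 0.4704], [-0.31, 0.4686], [-0.3, 0.4671], [-0.29, 0.4656], [-0.28, 0.4641], [-0.27, 0.4624], [-0.26, 0.4612], [-0.25, 0.4597], [-0.24, 0.4595]]
[-0.15338522  0.421429  ]
tail -0.383827965368696
scene 55 [[ 0.4828 -0.2989  0.1359]
 [ 0.4872 -0.2927  0.1456]
 [ 0.4934 -0.2862  0.1526]]
side 44 [[ 0.4837 -0.3035  0.1368]
 [ 0.4893 -0.2978  0.1462]
 [ 0.4985 -0.2853  0.152 ]]
```

View pics/w10c.png

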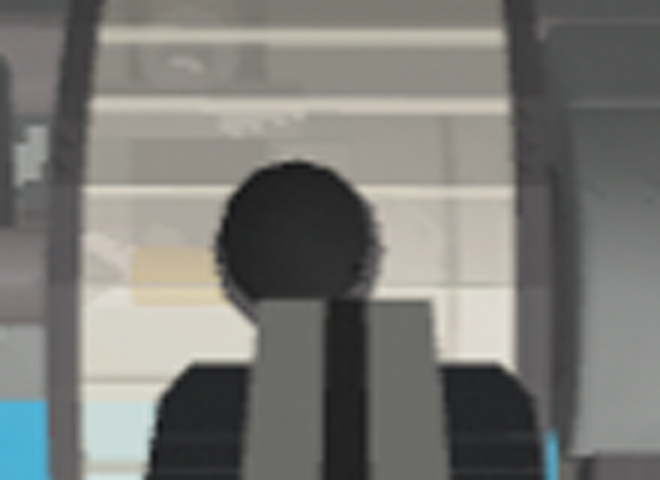

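```bash
cat > g.py <<'E'
from h import *
psi=.16; e=np.array([np.cos(psi),np.sin(psi),0]); ly=np.array([-np.sin(psi),np.cos(psi),0]); z=np.array([0,0,1.])
def knob(K0,th):
  H=K0-(-.074*e+.025*z)
  return H+(-.074*np.cos(th)+.025*np.sin(th))*e+(.074*np.sin(th)+.025*np.cos(th))*z
def ax(t): return -np.sin(t)*e-np.cos(t)*z
E
python3 - <<'E'
from g import *
a=np.load('/tmp/w10.npz');C=a["C"]
E0=np.median(C[236:245,305:314].reshape(-1,3),0); print("end centre",E0)
K=E0-.009*(-.5*e+.866*z); print("K",K)
o=bot.get_obs(); T=o["eef_pos"]; Rm=R.from_rotvec(o["ee_rot"]); 
t=-.35; g=K+.050*ax(t); pre=g-.04*ax(t)
# desired orientation
x=ax(t); zt=ly; y=np.cross(zt,x); Rd=R.from_matrix(np.stack([x,y,zt],1))
print("T",T,"pre",(pre-T).round(4),"grasp",(g-T).round(4),"turn",(Rd*Rm.inv()).as_rotvec().round(4))
E
```

```text
end centre [ 0.49012639 -0.29125134  0.15014158]
K [ 0.49456892 -0.29053441  0.14234758]
T [ 0.47051269 -0.28916859  0.18832432] pre [ 0.0274 -0.0008 -0.0554] grasp [ 0.041   0.0014 -0.0929] turn [ 0.0548 -0.3459 -0.0064]
```

Request:
{"name": "step_arm", "arguments": {"targets": [[0.005, 0, 0, 0.0137, -0.0865, -0.0016], [0.012, 0, -0.005, 0.0274, -0.173, -0.0032], [0.02, -0.0005, -0.015, 0.041, -0.26, -0.0048], [0.0274, -0.0008, -0.03, 0.0548, -0.3459, -0.0064], [0.0274, -0.0008, -0.045, 0.0548, -0.3459, -0.0064], [0.0274, -0.0008, -0.0554, 0.0548, -0.3459, -0.0064], [0.0274, -0.0008, -0.0554, 0.0548, -0.3459, -0.0064], [0.0274, -0.0008, -0.0554, 0.0548, -0.3459, -0.0064]], "fingers": 0.45}}

```text
t: 11.72
eef_pos: [0.4977, -0.291, 0.1333]
ee_rot: [-1.445, 0.849, 1.067]
ft_force: [1.1, 0.3, -0.5]
grip_width: 0.0383
```

```bash
python3 shot.py wrist w11
python3 - <<'E'
from g import *
a=np.load('/tmp/w11.npz');C,d,p=a["C"],a["d"],a["p"]
o=bot.get_obs(); K=np.array([.4946,-.2905,.1423]); print("proj K,E",proj("wrist",[K,K+.009*(-.5*e+.866*z)],o))
t=-.35; g=K+.050*ax(t); print((g-o["eef_pos"]).round(4)); x=R.from_rotvec(o["ee_rot"]).as_matrix(); print(x.round(3),ax(t),o["qpos"].round(2))
E
```

```text
{'t': 11.7167, 'eef_pos': [0.4977, -0.291, 0.1333], 'ft_force': [1.1063, 0.2728, -0.4805], 'moment': [-0.0487, 0.3352, -0.014], 'grip_width': 0.0383}
proj K,E [[318.8535943  244.11032485]
 [318.91815915 249.05106869]]
[ 0.0132  0.0038 -0.0387]
[[ 0.34  -0.927 -0.158]
 [ 0.053 -0.148  0.987]
 [-0.939 -0.344 -0.001]] [ 0.33851807  0.05462986 -0.93937271] [ 0.59  0.39  0.01  2.04 -0.51  0.52  2.75]
```

View pics/w11.png

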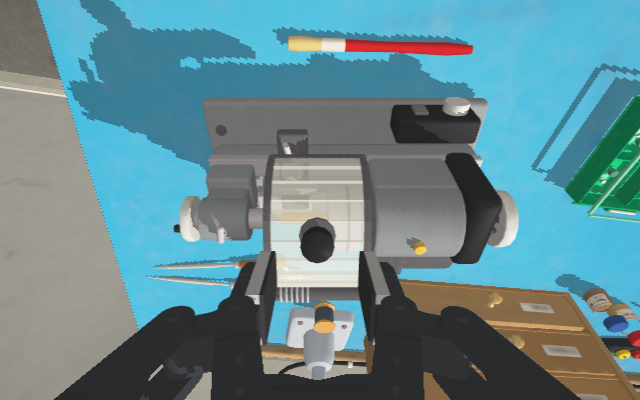

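Request:
{"name": "step_arm", "arguments": {"targets": [[0, 0.0005, 0.002, -0.012, 0.074, 0], [-0.0004, 0.001, 0, -0.024, 0.148, 0], [0.001, 0.0013, -0.01, -0.024, 0.148, 0], [0.0032, 0.0016, -0.02, -0.024, 0.148, 0], [0.005, 0.0018, -0.03, -0.024, 0.148, 0], [0.0067, 0.0021, -0.04, -0.024, 0.148, 0], [0.0067, 0.0021, -0.04, -0.024, 0.148, 0], [0.0067, 0.0021, -0.04, -0.024, 0.148, 0]], "fingers": 0.45}}

```text
t: 12.43
eef_pos: [0.5029, -0.2907, 0.0923]
ee_rot: [-1.397, 0.973, 1.177]
ft_force: [0.0, -0.4, 0.3]
grip_width: 0.0383
```

```bash
python3 shot.py wrist w12
python3 - <<'E'
from g import *
o=bot.get_obs(); K=np.array([.4946,-.2905,.1423]); print("proj K,E",proj("wrist",[K,K+.009*(-.5*e+.866*z)],o)); print(o["qpos"].round(2)); A=R.from_rotvec(o["ee_rot"]).as_matrix(); print("K in tool",A.T@(K-o["eef_pos"]))
E
```

```text
{'t': 12.4333, 'eef_pos': [0.5029, -0.2907, 0.0923], 'ft_force': [0.046, -0.364, 0.2629], 'moment': [-0.0805, 0.217, 0.0564], 'grip_width': 0.0383}
proj K,E [[319.24909002 290.97554082]
 [319.33104274 297.05324194]]
[ 0.43  0.49  0.12  1.96 -0.34  0.57  2.54]
K in tool [-0.05011803 -0.00151009  0.0016429 ]
```

View pics/w12.png

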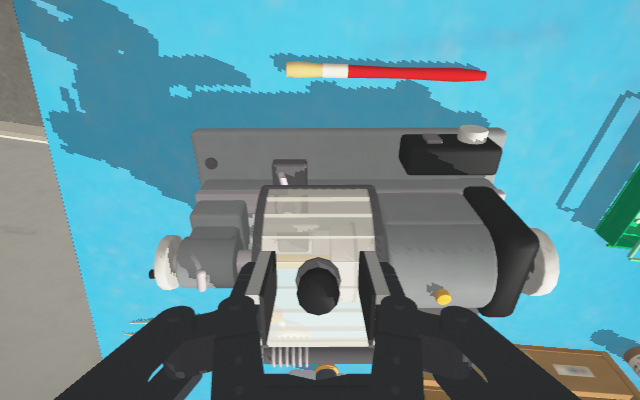

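Request:
{"name": "step_arm", "arguments": {"targets": [[0, 0.0015, -0.001, 0, 0, 0], [0, 0.0015, -0.001, 0, 0, 0], [0, 0.0015, -0.001, 0, 0, 0], [0, 0.0015, -0.001, 0, 0, 0], [0, 0.0015, -0.001, 0, 0, 0], [0, 0.0015, -0.001, 0, 0, 0]], "fingers": 0.0}}

```text
t: 12.98
eef_pos: [0.5039, -0.2904, 0.0929]
ee_rot: [-1.4, 0.973, 1.175]
ft_force: [-4.2, -4.7, 5.3]
grip_width: 0.0156
```

```bash
python3 shot.py wrist w13
python3 - <<'E'
from g import *
o=bot.get_obs(); A=R.from_rotvec(o["ee_rot"]).as_matrix(); K=np.array([.4946,-.2905,.1423])
v=A.T@(K-o["eef_pos"]); print("K in tool",v,o["qpos"].round(2))
t0=-.2
def tcp(th,t):
  Rr=R.from_rotvec(ly*(t-t0)); return knob(K,th)-Rr.apply(A@v)
N=30
for i in range(N+1):
  s=i/N; th=.785*s; t=t0+.4*s; dp=tcp(th,t)-tcp(0,t0); print(i,dp.round(4).tolist(),(ly*(t-t0)).round(3)[:2].tolist())
E
```

```text
{'t': 12.9833, 'eef_pos': [0.5039, -0.2904, 0.0929], 'ft_force': [-4.2022, -4.6679, 5.2883], 'moment': [-0.7425, 0.7861, -0.1378], 'grip_width': 0.0156}
K in tool [-0.05024349 -0.0008366   0.00112229] [ 0.43  0.49  0.12  1.96 -0.34  0.57  2.54]
0 [0.0, 0.0, 0.0] [-0.0, 0.0]
1 [0.0, 0.0, 0.0018] [-0.002, 0.013]
2 [0.0001, 0.0, 0.0036] [-0.004, 0.026]
3 [0.0002, 0.0, 0.0054] [-0.006, 0.039]
4 [0.0004, 0.0001, 0.0072] [-0.008, 0.053]
5 [0.0006, 0.0001, 0.0089] [-0.011, 0.066]
6 [0.0008, 0.0001, 0.0107] [-0.013, 0.079]
7 [0.0011, 0.0002, 0.0124] [-0.015, 0.092]
8 [0.0015, 0.0002, 0.0141] [-0.017, 0.105]
9 [0.0019, 0.0003, 0.0158] [-0.019, 0.118]
10 [0.0023, 0.0004, 0.0175] [-0.021, 0.132]
11 [0.0028, 0.0004, 0.0192] [-0.023, 0.145]
12 [0.0033, 0.0005, 0.0208] [-0.025, 0.158]
13 [0.0039, 0.0006, 0.0224] [-0.028, 0.171]
14 [0.0045, 0.0007, 0.024] [-0.03, 0.184]
15 [0.0051, 0.0008, 0.0256] [-0.032, 0.197]
16 [0.0058, 0.0009, 0.0271] [-0.034, 0.211]
17 [0.0065, 0.0011, 0.0286] [-0.036, 0.224]
18 [0.0073, 0.0012, 0.0301] [-0.038, 0.237]
19 [0.0081, 0.0013, 0.0315] [-0.04, 0.25]
20 [0.0089, 0.0014, 0.033] [-0.042, 0.263]
21 [0.0098, 0.0016, 0.0344] [-0.045, 0.276]
22 [0.0107, 0.0017, 0.0357] [-0.047, 0.29]
23 [0.0117, 0.0019, 0.037] [-0.049, 0.303]
24 [0.0126, 0.002, 0.0383] [-0.051, 0.316]
25 [0.0136, 0.0022, 0.0396] [-0.053, 0.329]
26 [0.0147, 0.0024, 0.0408] [-0.055, 0.342]
27 [0.0157, 0.0025, 0.042] [-0.057, 0.355]
28 [0.0168, 0.0027, 0.0431] [-0.059, 0.369]
29 [0.018, 0.0029, 0.0442] [-0.062, 0.382]
30 [0.0191, 0.0031, 0.0453] [-0.064, 0.395]
```

View pics/w13.png

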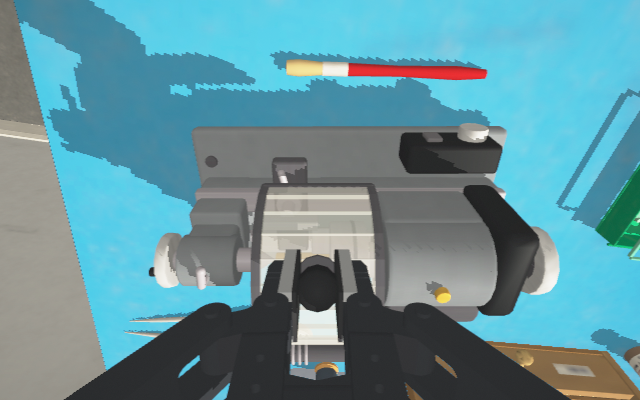

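Request:
{"name": "step_arm", "arguments": {"targets": [[0, 0, 0.0018, -0.002, 0.013, 0], [0.0001, 0, 0.0036, -0.004, 0.026, 0], [0.0002, 0, 0.0054, -0.006, 0.039, 0], [0.0004, 0.0001, 0.0072, -0.008, 0.053, 0], [0.0008, 0.0001, 0.0107, -0.013, 0.079, 0], [0.0015, 0.0002, 0.0141, -0.017, 0.105, 0], [0.0023, 0.0004, 0.0175, -0.021, 0.132, 0], [0.0033, 0.0005, 0.0208, -0.025, 0.158, 0], [0.0045, 0.0007, 0.024, -0.03, 0.184, 0], [0.0058, 0.0009, 0.0271, -0.034, 0.211, 0], [0.0058, 0.0009, 0.0271, -0.034, 0.211, 0]]}}

```text
t: 13.95
eef_pos: [0.5087, -0.2895, 0.1193]
ee_rot: [-1.32, 1.149, 1.336]
ft_force: [-4.8, -6.8, -3.2]
grip_width: 0.0151
```

```bash
python3 shot.py wrist w14; python3 shot.py scene s14 320 150 520 300
```

```text
{'t': 13.95, 'eef_pos': [0.5087, -0.2895, 0.1193], 'ft_force': [-4.7904, -6.8222, -3.1921], 'moment': [-1.435, 0.9938, -0.0513], 'grip_width': 0.0151}
{'t': 14.0, 'eef_pos': [0.5084, -0.2896, 0.119], 'ft_force': [-2.6034, -6.5768, -4.3702], 'moment': [-1.481, 0.8197, -0.0294], 'grip_width': 0.0152}
```

View pics/w14.png

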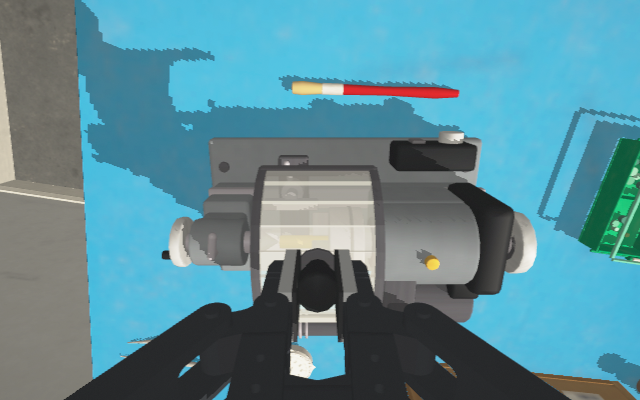

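View pics/s14.png

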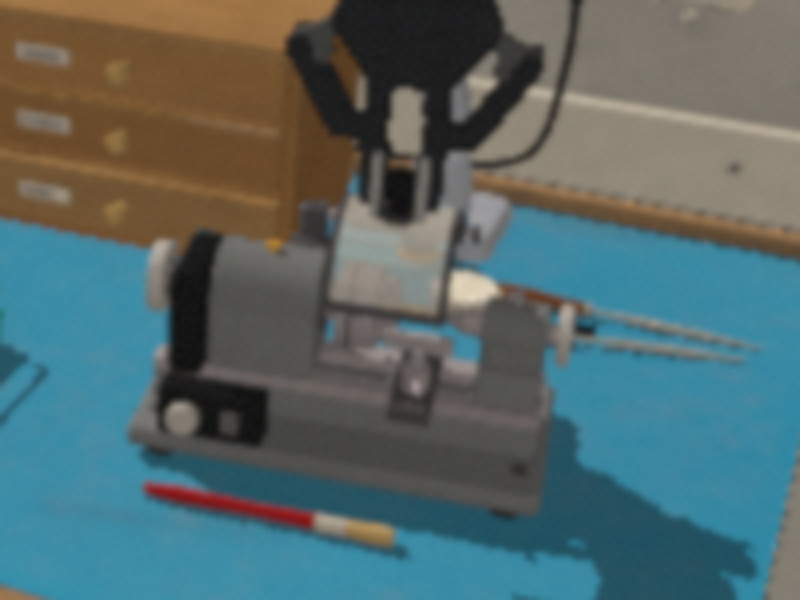

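Request:
{"name": "step_arm", "arguments": {"targets": [[0.0015, 0, 0.003, -0.004, 0.026, 0], [0.0031, 0, 0.0059, -0.008, 0.052, 0], [0.0049, 0.0002, 0.0086, -0.013, 0.079, 0], [0.0068, 0.0005, 0.0112, -0.017, 0.105, 0], [0.0089, 0.0008, 0.0137, -0.021, 0.131, 0], [0.011, 0.0011, 0.016, -0.025, 0.158, 0], [0.0133, 0.0015, 0.0182, -0.03, 0.184, 0], [0.0133, 0.0015, 0.0182, -0.03, 0.184, 0], [0.0133, 0.0015, 0.0182, -0.03, 0.184, 0], [0.0133, 0.0015, 0.0182, -0.03, 0.184, 0]]}}

```text
t: 14.88
eef_pos: [0.5204, -0.2877, 0.1371]
ee_rot: [-1.235, 1.298, 1.469]
ft_force: [-4.9, -5.0, -1.1]
grip_width: 0.0153
```

```bash
python3 shot.py wrist w15; python3 shot.py side d15 280 170 480 320;  python3 shot.py scene s15 320 130 520 280
python3 - <<'E'
from g import *
o=bot.get_obs(); A=R.from_rotvec(o["ee_rot"]).as_matrix(); v=np.array([-0.05024,-0.0008,0.0011])
K=np.array([.4946,-.2905,.1423]); P=o["eef_pos"]+A@v
H=K-(-.074*e+.025*z); r=P-H; u=np.array([r@e,r@z]); print("knob from tool",P,"target",knob(K,.785),"radius",np.hypot(*u),"angle",np.degrees(np.arctan2(u[1],-u[0])-np.arctan2(.025,.074)))
print("A col x",A[:,0],o["qpos"].round(2))
E
```

```text
{'t': 14.8833, 'eef_pos': [0.5204, -0.2877, 0.1371], 'ft_force': [-4.9232, -4.982, -1.076], 'moment': [-0.9787, 0.9748, 0.1359], 'grip_width': 0.0153}
{'t': 14.9333, 'eef_pos': [0.5204, -0.2876, 0.137], 'ft_force': [-5.919, -4.7915, -0.823], 'moment': [-0.9645, 0.9201, 0.1852], 'grip_width': 0.0152}
{'t': 14.9833, 'eef_pos': [0.5205, -0.2877, 0.137], 'ft_force': [-4.7345, -4.3468, -1.9526], 'moment': [-1.0633, 0.9285, 0.2089], 'grip_width': 0.0157}
knob from tool [ 0.53115619 -0.2846925   0.18601793] target [ 0.53342162 -0.28423499  0.18728977] radius 0.07803896369200283 angle 43.04297918745952
A col x [-0.20179533 -0.0354096  -0.97878742] [ 0.15  0.64  0.31  1.59 -0.08  1.11  2.19]
```

View pics/w15.png

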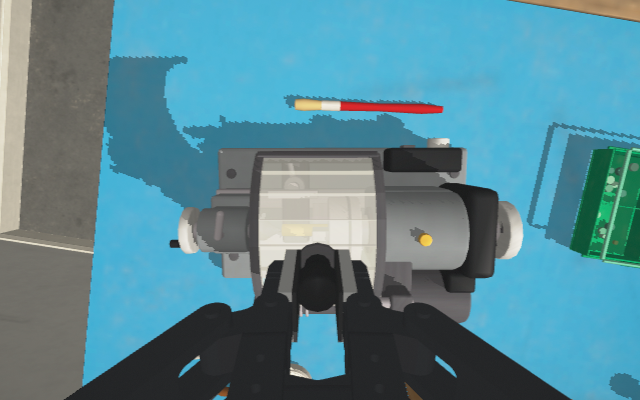

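View pics/d15.png

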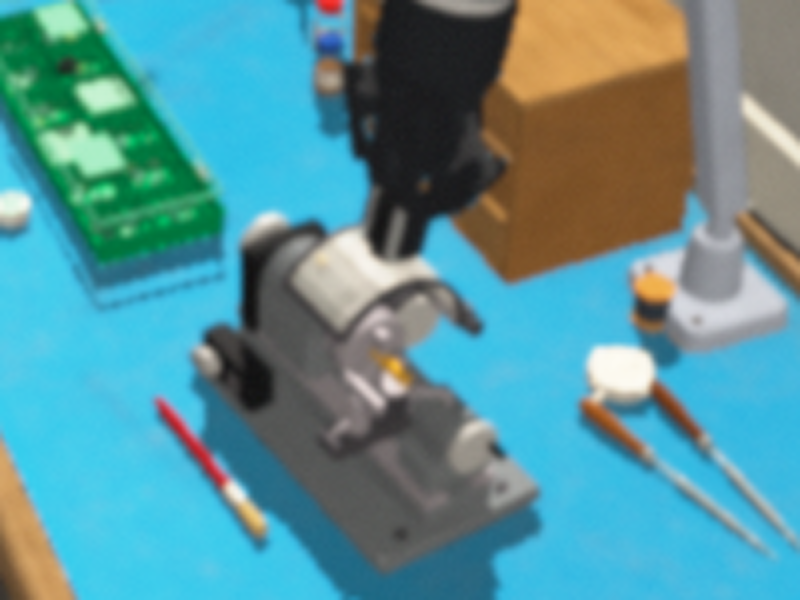

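View pics/s15.png

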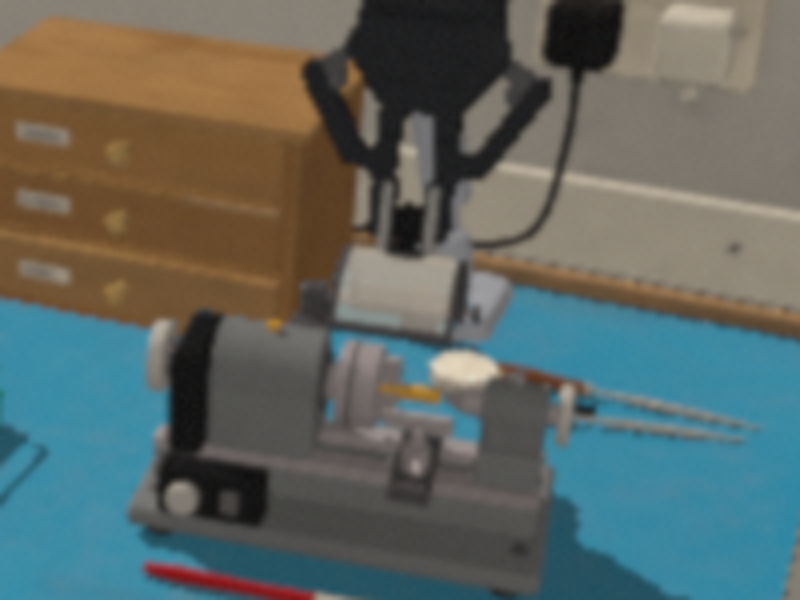

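```bash
cat > ang.py <<'E'
from g import *
import sys
from scipy.spatial import cKDTree
K=np.array([.4946,-.2905,.1423]); H=K-(-.074*e+.025*z)
sfx=sys.argv[1]
def guardpts(C,d):
  r=C-H; X=r@e; Z=r@z; Y=r@ly
  m=(d>0)&(abs(Y)<.034)&(X>-.12)&(X<.0)&(np.hypot(X,Z)<.13)
  return m,np.stack([X,Y,Z],-1)
for n,b0,f in [("scene","scene","s"+sfx),("side","side","d"+sfx)]:
  b=np.load(f"/tmp/{b0}.npz"); mk=np.load(f"/tmp/{b0}_chuck_guard_0.npy")&(b["d"]>0)
  m,q0=guardpts(b["C"],b["d"]); p0=q0[m&mk]
  a=np.load(f"/tmp/{f}.npz"); m,q1=guardpts(a["C"],a["d"])
  for r in models.regions_of(n,"chuck_guard")[:1]:
    p1=q1[m&r["region"]]; print(n,r["p"],len(p0),len(p1))
    T=cKDTree(p1[:,[0,2]]); best=[]
    for th in np.radians(np.arange(30,60,.5)):
      c,s=np.cos(th),np.sin(th); X,Z=p0[:,0],p0[:,2]
      rot=np.stack([X*c+Z*s,-X*s+Z*c],1); T0=cKDTree(rot)
      dd=T0.query(p1[:,[0,2]])[0]; d2=T.query(rot)[0]; best.append((np.mean(np.minimum(dd,.01)),np.mean(np.minimum(d2,.01)),np.degrees(th)))
    best=np.array(best); print(best[best[:,0].argmin()].round(4),best[best[:,1].argmin()].round(4),best[(best[:,0]+best[:,1]).argmin()].round(4))
E
python3 ang.py 15
python3 - <<'E'
from g import *
a=np.load('/tmp/w15.npz');C=a["C"]
K=np.array([.4946,-.2905,.1423])
o=bot.get_obs()
for th in (41,43,45,47):
  t=np.radians(th); k=knob(K,t); l=t-np.pi/6; print(th,proj("wrist",[k,k+.009*(np.sin(l)*e+np.cos(l)*z)],o).round(1).tolist(),(k+.009*(np.sin(l)*e+np.cos(l)*z)).round(4))
p=a["p"][235:320,270:365]; cv2.imwrite("pics/w15c.png",cv2.resize(p,None,fx=6,fy=6))
for r in range(270,312,5): print(r,C[r,319].round(4))
E
```

```text
scene 0.8 1236 748
[6.00e-04 2.20e-03 4.25e+01] [6.00e-04 2.20e-03 4.15e+01] [6.0e-04 2.2e-03 4.2e+01]
side 0.8 943 590
[9.0e-04 2.8e-03 4.2e+01] [1.0e-03 2.6e-03 4.0e+01] [9.00e-04 2.60e-03 4.05e+01]
41 [[318.0, 282.8], [318.0, 294.9]] [ 0.5304 -0.2847  0.1936]
43 [[318.0, 289.4], [318.0, 302.6]] [ 0.5331 -0.2843  0.1948]
45 [[318.0, 296.0], [318.0, 310.4]] [ 0.5357 -0.2839  0.196 ]
47 [[318.0, 302.8], [318.0, 318.3]] [ 0.5385 -0.2834  0.1971]
270 [ 0.5211 -0.2858  0.1905]
275 [ 0.5224 -0.2856  0.193 ]
280 [ 0.5236 -0.2854  0.1953]
285 [ 0.5258 -0.285   0.1949]
290 [ 0.5277 -0.2847  0.1952]
295 [ 0.5302 -0.2843  0.194 ]
300 [ 0.532  -0.284   0.1946]
305 [ 0.5348 -0.2836  0.193 ]
310 [ 0.5377 -0.2831  0.1913]
```

View pics/w15c.png

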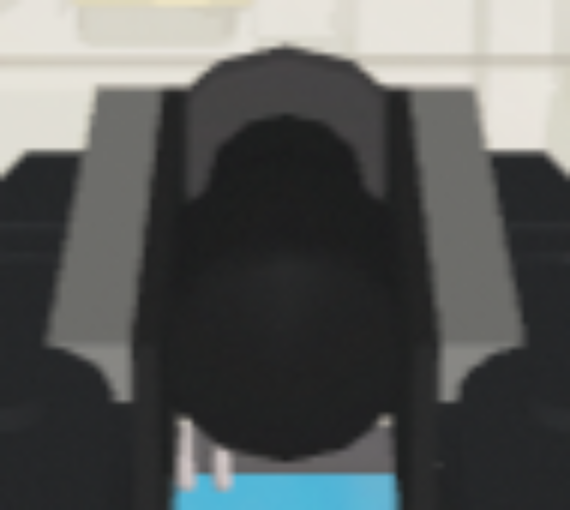

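Request:
{"name": "step_arm", "arguments": {"targets": [[0.0012, 0.0002, 0.0007, 0, 0, 0], [0.0024, 0.0004, 0.0013, 0, 0, 0], [0.0036, 0.0006, 0.002, 0, 0, 0], [0.0036, 0.0006, 0.002, 0, 0, 0], [0.0036, 0.0006, 0.002, 0, 0, 0], [0.0036, 0.0006, 0.002, 0, 0, 0], [0.0036, 0.0006, 0.002, 0, 0, 0]]}}

```text
t: 15.72
eef_pos: [0.5238, -0.2871, 0.1388]
ee_rot: [-1.234, 1.298, 1.469]
ft_force: [-5.6, -5.1, -1.4]
grip_width: 0.0153
```

```bash
python3 shot.py wrist w16; python3 shot.py side d16;  python3 shot.py scene s16; python3 ang.py 16
python3 - <<'E'
from g import *
o=bot.get_obs(); A=R.from_rotvec(o["ee_rot"]).as_matrix(); v=np.array([-0.05024,-0.0008,0.0011])
K=np.array([.4946,-.2905,.1423]); P=o["eef_pos"]+A@v
H=K-(-.074*e+.025*z); r=P-H; u=np.array([r@e,r@z]); print("radius",np.hypot(*u),"angle",np.degrees(np.arctan2(u[1],-u[0])-np.arctan2(.025,.074)))
for th in (43,45,47):
  t=np.radians(th); k=knob(K,t); l=t-np.pi/6; print(th,proj("wrist",[k,k+.009*(np.sin(l)*e+np.cos(l)*z)],o).round(1).tolist())
# rotate fit: front edge of guard from wrist clouds vs shut wrist cloud w12
a=np.load('/tmp/w16.npz'); b=np.load('/tmp/w10.npz')
from scipy.spatial import cKDTree
def pts(C,d,lo,hi):
  r=C-H; X=r@e;Z=r@z;Y=r@ly; m=(d>0)&(Y>-.04)&(Y<-.0)&(abs(Y-(-0.0))>.0)&(np.hypot(X,Z)>.03)&(np.hypot(X,Z)<.12)
  an=np.degrees(np.arctan2(Z,-X)); m&=(an>lo)&(an<hi); return np.stack([X,Y,Z],-1)[m]
p=a["p"]; cv2.imwrite("pics/w16c.png",cv2.resize(p[235:330,265:370],None,fx=6,fy=6))
E
```

```text
{'t': 15.7167, 'eef_pos': [0.5238, -0.2871, 0.1388], 'ft_force': [-5.6009, -5.0817, -1.3694], 'moment': [-1.107, 0.912, 0.1583], 'grip_width': 0.0153}
{'t': 15.7667, 'eef_pos': [0.5238, -0.2871, 0.1388], 'ft_force': [-5.0895, -5.5907, -2.2004], 'moment': [-1.0757, 0.9486, 0.2051], 'grip_width': 0.0151}
{'t': 15.8167, 'eef_pos': [0.5238, -0.2871, 0.1388], 'ft_force': [-5.0408, -5.2874, -3.3984], 'moment': [-1.052, 0.9418, 0.154], 'grip_width': 0.0158}
scene 0.88 1236 753
[7.0e-04 1.9e-03 4.5e+01] [7.00e-04 1.90e-03 4.45e+01] [7.0e-04 1.9e-03 4.5e+01]
side 0.89 943 683
[1.0e-03 1.5e-03 4.4e+01] [1.10e-03 1.40e-03 4.25e+01] [1.0e-03 1.4e-03 4.3e+01]
radius 0.07808341156470695 angle 45.92295677963425
43 [[317.9, 280.0], [318.0, 292.5]]
45 [[318.0, 286.6], [318.0, 300.2]]
47 [[318.0, 293.2], [318.0, 308.0]]
```

View pics/w16c.png

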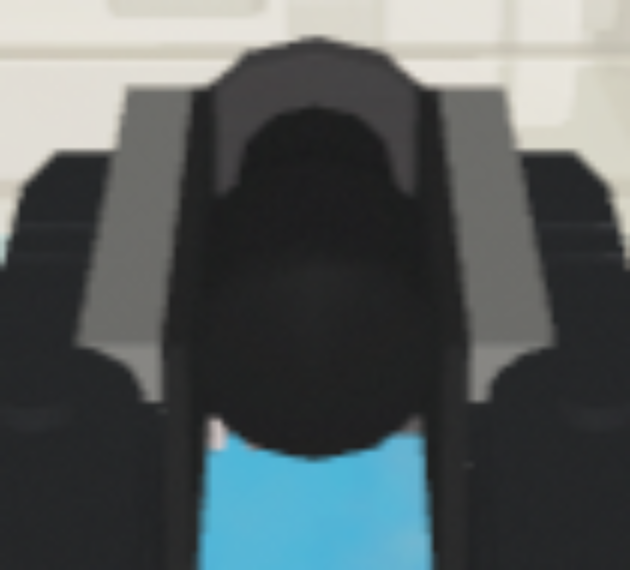

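Run:
```python
from h import *
a=np.load('/tmp/s16.npz');C=a['C'];b=np.load('/tmp/scene.npz')
for l in ["bench_brush_mid","eye_loupe_2_mid"]:
  m=np.load(f"/tmp/scene_{l}_0.npy"); print(l,np.median(b["C"][m],0).round(3),np.median(C[m],0).round(3))
print("tin",np.median(b["C"][249:256,259:266].reshape(-1,3),0).round(3),np.median(C[249:256,259:266].reshape(-1,3),0).round(3))
q=C.reshape(-1,3); q=q[(q[:,2]>.034)&(q[:,2]<.06)&(q[:,1]>-.05)&(q[:,1]<.28)]
for x in np.arange(.42,.53,.02):
  s=q[(q[:,0]>=x)&(q[:,0]<x+.02)]; print(x.round(2),len(s),np.percentile(s[:,2],[10,50,90]).round(4))
cv2.imwrite("pics/s16f.png",a["p"])
```

```text
bench_brush_mid [ 0.421 -0.271  0.008] [ 0.421 -0.27   0.008]
eye_loupe_2_mid [0.365 0.187 0.02 ] [0.366 0.187 0.02 ]
tin [0.379 0.035 0.01 ] [0.376 0.036 0.01 ]
0.42 137 [0.038  0.0394 0.0408]
0.44 86 [0.0367 0.038  0.0403]
0.46 97 [0.0372 0.0386 0.0502]
0.48 67 [0.0368 0.0382 0.0406]
0.5 50 [0.0375 0.0396 0.0415]
0.52 85 [0.0375 0.0391 0.0407]
```

View pics/s16f.png

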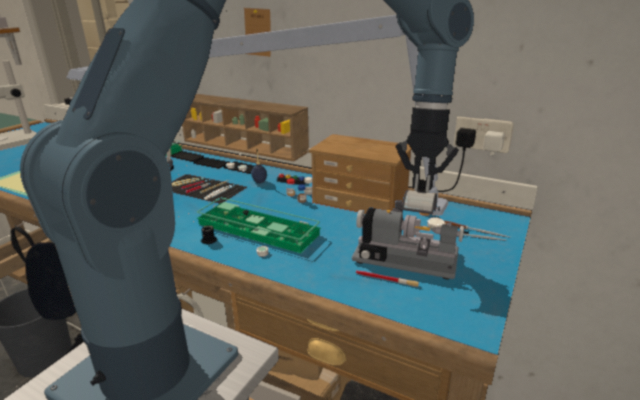

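Lid flat and shut, the small objects haven't moved, and the guard is held at about 45°. Handing in.

```bash
python3 -c "
from bench import order; print(order.hand_in())"
```

```text
the job is handed in; nothing more can be done
None
```

The parts-box lid is fully shut and I'm holding the chuck guard open at about 45° by its knob. However, the lid slipped out of my grip during the last part of its closing.

- **Lid:** I guided it down by its knob from about 85° to about 35°. The fingers slid off somewhere after that, so it may have dropped the last stretch. I didn't see how hard it landed. The depth images show its top level at about 38–40 mm, which matches fully shut.
- **Guard:** I gripped it by the knob and lifted it. My last angle checks gave 45° (scene camera), 43–44° (side camera) and 45.9° (from the arm's pose). The grip was steady at about 15 mm with roughly 8 N on the wrist when I handed in, at about 16 s.
- **Brush, loupe and tin:** none of them moved, to within 1–3 mm in the images.
- **Fingertip position:** the real fingertips sit about 37 mm behind the TCP the robot reports. I noticed this when my first attempt to grip the lid knob closed on nothing, and I corrected for it from then on.

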